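Clear broken glass off a stage plate and empty the covered scoop

ROBOT

A 7-joint arm with a two-finger parallel gripper is mounted at the origin on the work surface. World frame = base frame: x ahead of the robot, y to its left, z up, the work surface at z = 0. Lengths are in m, angles in rad, forces in N, time in s.
With the tool pointing down it reaches from about 0.35 to 0.9 m from the base axis. Payload 7.2 kg.
Tool frame: the origin (TCP) lies on the centre line of the jaws, within the pads' length; the fingertips stand 17 mm ahead of it and the grasp point (between the pads) lies 2 mm behind it; z points along the fingers, y is the direction in which the jaws open and shut (so a half turn about z gives the same grasp; the last joint's range is limited). The gripper opens to 85 mm and grips with 20 to 120 N. Pads are 22 mm wide; open, the fingers measure 114 mm over their backs; the gripper's body (76 mm by 85 mm) begins 54 mm behind the grasp point. The pads swing forward as they close: fully open they stand 13 mm farther back than shut.
Start: joints at [-1.267, 0.411, -0.013, 1.596, 0.006, 1.134, -0.082], TCP at [0.227, 0.582, 0.212] pointing down, gripper open.
Joint ranges: [-2.95, 2.95], [-0.29, 1.99], [-1.47, 1.44], [0.14, 2.54], [-1.03, 4.17], [0.13, 1.85], [-2.86, 2.86]. Speed limits (rad/s): [2.39, 2.39, 3.01, 3.01, 3.14, 3.14, 3.14].

INTERFACE

Orientations are given as a unit quaternion [x, y, z, w].
In Python, from station import arm, vision, job_done gives the robot as it stands. The module is installed in compiled form; this text tells all that it offers.
- The arm moves only by the tool drive_tool, never from a script. Its argument "deltas" is a list of rows, each an object of numbers: "claw": the finger opening in m, from 0 to 0.0854; "dx", "dy", "dz": the shift along the world's x, y, z in m; "twist": the turn about the world's z in units of 6 degrees (1.0 is 6 degrees). In form: [{"claw": .., "dx": .., "dy": .., "dz": .., "twist": ..}, ...]. A call has 1 to 12 rows; each row shifts and turns the commanded pose from where the row before left it; what a row does not reach is not made up. A row lasts 1/10 s, in which the tool goes at most 50 mm and 8.59 degrees, less where a joint would pass 70% of its speed; a pose out of reach is approached as far as the arm can. A call with a gripper value outside its range is refused whole. The fingers move at their own pace and stop on an object; "grip_force" is the grip in N (left out, the last holds). Time passes only in rows, so rows that do not move let the fingers close. It gives the time, the measured TCP pose, the force and the opening at its end, in the units of the state.
- arm.get_obs(): the state, without advancing time (a new reading comes with each control period).
- vision.camera(name): name is "side" or "top" or "wrist"; returns a dict with "image" (384x512x3 uint8, blue, green, red), "fx", "fy", "cx", "cy" (pixels), "rvec" (rotation vector, rad) and "tvec" (3), from world to camera coordinates, as OpenCV has them. Camera axes: x right, y down, z forward; pixel columns grow to the right and rows downward; lengths in m; the calibration is good to about 2 mm. A picture is of the moment at which its call begins. There is no depth.
- job_done(): hands the job in, once; it reports no verdict.
Trained networks look in the newest picture that a camera, given by its name, has taken for a name from the list of things; names that differ only in an ending like _2 or _b are one class to them, and where a whole thing is asked for, a point or a joint stands for the part that bears it (a point fixed in the world has none). Each returns a list of dicts, best first, with "confidence" (0 to 1); they miss things now and then, are a little off and sometimes report something else, mostly with a low value. They report only what shows in the picture. A call takes as long as a camera call.
- vision.boxes_of(camera, thing): "point" ([x, y, z] in m, in world coordinates, good to about 4 mm: the middle of the surface that is visible of it).
- vision.masks_of(camera, thing): "mask" (384x512 bool, what is visible of it).
- vision.spot_point(camera, thing): "point" ([x, y, z] in m, in world coordinates, good to about 4 mm: a listed point, or the origin of a listed thing).
The state is a dict: "time": time; "joint_pos": joint angles; "joint_vel": joint speeds; "joint_torque": joint torques, N m; "ee_pos": TCP position; "tcp_rot": TCP orientation; "wrist_force": force on the tool from outside, world axes, zero at the start; "ft_torque": the same for the moment, N m; "gripper_width": finger opening in m.
Only numpy, scipy, OpenCV 4.12 (cv2) and the standard library are available. Lean on these libraries where they do the work, as an engineer would, in place of code of your own. Each camera call takes 0.05 s, during which the arm holds its last target. There are 200 camera calls.

TASK

Broken glass lies on the black microscope stage plate: with the held scraper wipe every piece off the plate's open edge into the steel scoop waiting there, and afterwards stand the scraper back on its black rest. Lay the blue lid on the scoop, pinch lid tab and scoop fin together so that the fingers hold the lid shut, and carry the scoop to the orange mat; set it down and let go there, slide the lid sideways along the rim until it is off, and put it aside. Then tip all the glass into the yellow bin and leave the empty scoop standing upright on the mat with its lid shut again, without disturbing the flasks or the jar.

Things in the scene. Friction and masses are not known exactly. Their poses are not given: they have to be found in the camera images.
- plate: Fixed black plate on four short legs; origin on the bench under the middle of the wiping channel. Top surface 55 mm above the bench. The channel is 100 mm wide (x) and 200 mm long (y), with steel rails 12 mm high on both sides and at its +y end; outside 130 x 205 mm. The open edge, over which the glass must go, is at y = -100 mm.
- scoop: Loose open steel scoop, 0.2 kg, 160 (x) x 66 (y) x 42 mm high, walls 3 mm; origin mid underside, z up. Flat floor from x = -35 to +77 mm; at the -x end an inner ramp rises at 42 degrees to the rim. Starts open, standing on the bench along the plate's open edge, 7 mm off it, fin away from the plate, mid floor (x = +21 mm) in line with the channel.
- fin (a point): Top middle of the scoop's red upright fin, at (10, -38, 90) mm in the scoop's frame. The fin is solid, 24 mm wide along x, 10 mm thick along y, and stands against the outside of the -y wall, down to the underside; the scoop's weight centres about 20 mm from it.
- spout (a point): Middle of the scoop's pouring lip, at (-79, 0, 42) mm in the scoop's frame, at the top of the ramp. To empty the scoop this end must be tipped down by about 80 degrees or more.
- lid: Loose flat blue lid, 0.07 kg, 160 (x) x 66 (y) x 4 mm; origin mid underside, z up. Shut: it rests on the scoop's rim, 42 mm above the scoop's underside, origins and axes in line, its yellow tab face to face with the inner side of the red fin, the two together 16 mm thick. It slides freely on the rim; no catch holds it. Starts flat on the bench, tab up.
- tab (a point): Top middle of the lid's yellow upright tab, at (10, -30, 48) mm in the lid's frame. The tab is 44 mm wide along x and 6 mm thick along y, standing on the lid's 4 mm plate. It can also be gripped by its two ends, which clear the narrower fin.
- scraper: Loose scraper, 0.12 kg: green block 80 (x) x 36 (y) x 20 mm high with a white grip 40 (x) x 22 (y) mm centred on top of it, up to 54 mm above the underside. Origin in the middle of the underside, z up; the 80 mm faces wipe along +-y. Starts upright on the rest.
- rest: Thin black rubber patch let in flush with the bench, 60 (x) x 120 (y) mm; origin at its middle. The scraper's place.
- mat: Fixed flat orange mat, 170 (x) x 100 (y) x 3 mm; origin at the middle of its underside.
- bin: Fixed yellow open bin, 180 (x) x 200 (y) x 90 mm high, walls 4 mm; origin at the middle of its underside.
- flask1: Clear conical glass flask, 84 mm wide, 120 mm tall, leave alone; origin at the middle of its underside.
- flask2: Clear conical glass flask like the other, leave alone.
- jar: Jar with red cap, 60 mm wide, 90 mm tall, leave alone; origin at the middle of its underside.
- chip0: Piece of thick amber broken glass, 20 x 16 x 8 mm, 12 g; origin at the middle of its underside. Three to six such pieces are present; starts on the plate, anywhere in the channel.
- chip1: Piece of broken glass like the first (may be absent).
- chip2: Piece of broken glass like the first (may be absent).
- chip3: Piece of broken glass like the first (may be absent).
- chip4: Piece of broken glass like the first (may be absent).
- chip5: Piece of broken glass like the first (may be absent).

How it is judged:
By the outcome, as a careful person would: the job done as asked, in the order asked, and still so for the second after the job is handed in, with the robot touching nothing.
Of chip0, chip1, chip2, chip3, chip4, chip5 only 3 to 6 are there at a start; the rules pass over those that are not, and their reading is None.
At some moment in a run one of scraper, lid may be knocked a few centimetres aside while the robot is not near it.
It also fails if it takes over 200 s, if anything falls off the work surface, if the arm or the gripper's body presses on something with over 40 N, if the wrist force passes 120 N, or if a joint passes its speed limit or range.

## Working session

There is one attempt and no reset: what is moved stays moved. The work goes in short steps, Python scripts to look and compute and a tool call to move; the robot and the scene stay as the last step left them, time stands still between calls to the robot, and variables do not carry over. Pictures are saved under pics/ and viewed, about 12 in all and at most 16, crops included, and the job is handed in when it is done.

Besides the shell and the picture viewer there is one more tool, called after ">>>" by a JSON object that holds its "fn" and its "kwargs". drive_tool: Moves the arm, as the interface text tells. Its arguments: {"type":"object","properties":{"deltas":{"type":"array","items":{"type":"object","properties":{"claw":{"type":"number"},"dx":{"type":"number"},"dy":{"type":"number"},"dz":{"type":"number"},"twist":{"type":"number"}}}},"grip_force":{"type":"number"}},"required":["deltas"]}

```bash
mkdir -p pics
cat > h.py <<'E'
import numpy as np, cv2
from station import arm, vision
def ray(c,u,v):
    R=cv2.Rodrigues(np.array(c["rvec"],float))[0]; t=np.array(c["tvec"],float).ravel()
    return -R.T@t, R.T@np.array([(u-c["cx"])/c["fx"],(v-c["cy"])/c["fy"],1.0])
def onz(c,u,v,z):
    o,d=ray(c,u,v); return o+d*(z-o[2])/d[2]
def proj(c,P):
    K=np.array([[c["fx"],0,c["cx"]],[0,c["fy"],c["cy"]],[0,0,1.]])
    return cv2.projectPoints(np.array(P,float).reshape(-1,1,3),np.array(c["rvec"],float),np.array(c["tvec"],float),K,None)[0].reshape(-1,2)
def rect(cam,c,thing,z,n=0):
    "mask projected on height z -> centre, size, long-axis yaw (deg)"
    m=vision.masks_of(cam,thing)
    if len(m)<=n: return None
    k=m[n]["mask"].astype(np.uint8); cs=max(cv2.findContours(k,0,1)[0],key=cv2.contourArea)
    p=np.array([onz(c,u,v,z)[:2] for u,v in cs.reshape(-1,2)])
    (cx,cy),(w,h),a=cv2.minAreaRect((p*1000).astype(np.float32))
    if h>w: w,h,a=h,w,a+90
    return [round(float(x),1) for x in (cx,cy,w,h,(a+90)%180-90,m[n]["confidence"])]
def save(c,name,s=1.5,box=None):
    im=c["image"]
    if box: im=im[box[1]:box[3],box[0]:box[2]]
    cv2.imwrite("pics/"+name,cv2.resize(im,None,fx=s,fy=s,interpolation=cv2.INTER_CUBIC))
def st():
    o=arm.get_obs(); print("t",round(o["time"],2),"p",np.round(o["ee_pos"],4),"q",np.round(o["tcp_rot"],3),"F",np.round(o["wrist_force"],1),"M",np.round(o["ft_torque"],2),"w",round(o["gripper_width"],4))
E
python3 - <<'E'
from h import *
st()
cs={n:vision.camera(n) for n in("top","side")}
for n in cs: save(cs[n],n+"0.png")
for n in cs:
  print(n)
  for th in "plate scoop fin spout lid tab scraper rest mat bin flask1 jar chip0".split():
    print(th,[(np.round(d["point"],3).tolist(),round(d["confidence"],2)) for d in vision.spot_point(n,th)][:7])
c=cs["top"]
for th,z in [("plate",.055),("scoop",.042),("lid",.004),("scraper",.02),("rest",0),("mat",.003),("bin",.09)]: print(th,rect("top",c,th,z))
E
```

```text
t 0.0 p [0.2269 0.5818 0.2114] q [ 0.185  0.983 -0.001 -0.   ] F [ 0.1 -1.  -0.8] M [-0.04 -0.02 -0.  ] w 0.0849
top
plate [([0.576, 0.268, -0.002], 0.69)]
scoop [([0.532, 0.132, 0.002], 0.72)]
fin [([0.542, 0.09, 0.085], 0.83), ([0.576, 0.265, -0.002], 0.33)]
spout [([0.457, 0.141, 0.042], 0.92)]
lid [([0.418, -0.0, 0.0], 0.7)]
tab [([0.44, -0.032, 0.05], 0.78), ([0.518, -0.351, 0.003], 0.24)]
scraper [([0.412, 0.229, 0.0], 0.74)]
rest [([0.421, 0.242, 0.006], 0.89)]
mat [([0.606, -0.133, -0.001], 0.63)]
bin [([0.518, -0.35, -0.002], 0.89)]
flask1 [([0.605, -0.133, -0.002], 0.71), ([0.788, 0.09, -0.002], 0.63), ([0.747, -0.279, 0.005], 0.57)]
jar [([0.41, 0.384, -0.003], 0.63)]
chip0 [([0.537, 0.211, 0.055], 0.59), ([0.548, 0.263, 0.055], 0.43), ([0.586, 0.203, 0.055], 0.35), ([0.605, -0.13, -0.002], 0.26)]
side
plate [([0.575, 0.268, -0.0], 0.82)]
scoop [([0.536, 0.134, -0.001], 0.76)]
fin [([0.538, 0.095, 0.091], 0.71), ([0.41, 0.377, -0.003], 0.42)]
spout [([0.454, 0.149, 0.044], 0.79)]
lid [([0.423, -0.007, -0.002], 0.82)]
tab [([0.437, -0.033, 0.048], 0.62), ([0.534, 0.135, 0.0
[... 235 characters left out ...]
.044], 0.18)]
mat [([0.607, -0.13, 0.001], 0.75), ([0.456, 0.146, 0.043], 0.67)]
bin [([0.521, -0.354, 0.0], 0.64), ([0.418, 0.24, -0.003], 0.26)]
flask1 [([0.744, -0.28, -0.002], 0.88), ([0.789, 0.089, -0.002], 0.86)]
jar [([0.408, 0.378, -0.002], 0.87)]
chip0 [([0.538, 0.261, 0.051], 0.61), ([0.585, 0.204, 0.054], 0.54), ([0.535, 0.215, 0.055], 0.37), ([0.408, 0.38, -0.0], 0.31)]
plate [573.3, 269.3, 212.4, 134.8, 83.0, 0.9]
scoop [533.9, 124.8, 160.5, 77.6, -7.8, 0.9]
lid [424.1, -3.3, 159.4, 66.8, 9.4, 1.0]
scraper [520.7, -363.4, 225.8, 198.9, 72.6, 0.6]
rest [419.6, 240.5, 116.5, 57.9, -89.0, 0.8]
mat [606.7, -130.6, 168.4, 100.2, -5.2, 0.6]
bin [513.5, -343.3, 214.1, 193.7, 72.9, 0.6]
```

```bash
ls pics
```

```text
side0.png
top0.png
```

View pics/top0.png

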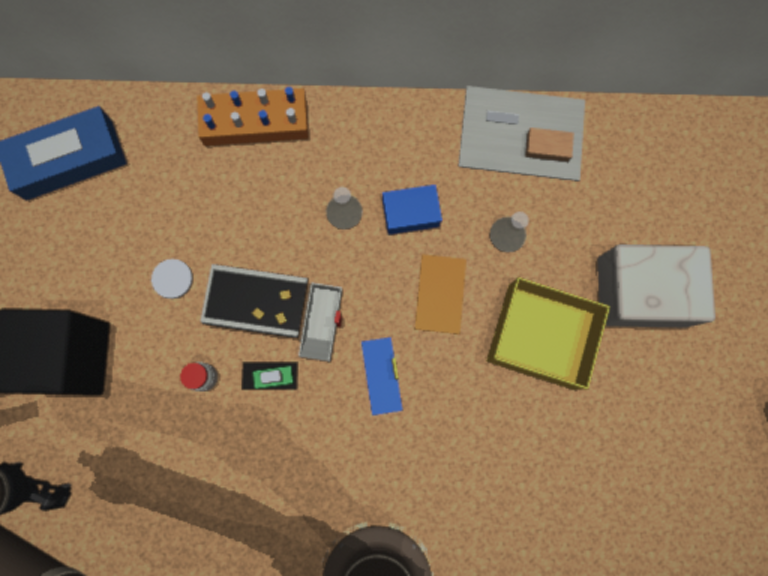

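View pics/side0.png

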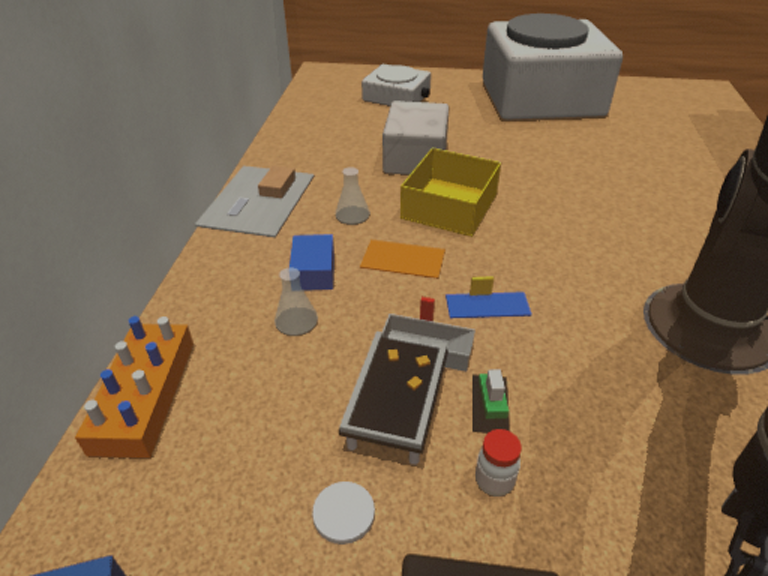

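>>> {"fn": "drive_tool", "kwargs": {"deltas": [{"claw": 0.085, "dx": 0.0, "dy": -0.035, "dz": 0.005, "twist": -1}, {"claw": 0.085, "dx": 0.0, "dy": -0.035, "dz": 0.005, "twist": -1}, {"claw": 0.085, "dx": 0.0, "dy": -0.035, "dz": 0, "twist": -1}, {"claw": 0.085, "dx": 0.01, "dy": -0.035, "dz": 0, "twist": -1}, {"claw": 0.085, "dx": 0.02, "dy": -0.03, "dz": 0, "twist": -1}, {"claw": 0.085, "dx": 0.025, "dy": -0.03, "dz": 0, "twist": -1}, {"claw": 0.085, "dx": 0.025, "dy": -0.03, "dz": 0, "twist": -1}, {"claw": 0.085, "dx": 0.025, "dy": -0.03, "dz": 0, "twist": -1}, {"claw": 0.085, "dx": 0.025, "dy": -0.03, "dz": 0, "twist": -1}, {"claw": 0.085, "dx": 0.025, "dy": -0.03, "dz": 0, "twist": -1}, {"claw": 0.085, "dx": 0.025, "dy": -0.03, "dz": 0, "twist": -1}, {"claw": 0.085, "dx": 0.008, "dy": -0.002, "dz": 0, "twist": -0.8}]}}

```text
time: 2.95
ee_pos: [0.4177, 0.2259, 0.2228]
tcp_rot: [0.724, 0.69, 0.0, 0.001]
wrist_force: [-0.8, 0.1, -0.2]
gripper_width: 0.085
```

```bash
cat >> h.py <<'E'
def jaw():
    from scipy.spatial.transform import Rotation as R
    o=arm.get_obs(); y=R.from_quat(o["tcp_rot"]).as_matrix()[:,1]
    return (np.degrees(np.arctan2(y[1],y[0]))+90)%180-90
def colrect(c,lo,hi,z,box=None):
    h=cv2.inRange(cv2.cvtColor(c["image"],cv2.COLOR_BGR2HSV),lo,hi)
    if box: k=np.zeros_like(h); k[box[1]:box[3],box[0]:box[2]]=1; h=h*k
    q=max(cv2.findContours(h,0,1)[0],key=cv2.contourArea).reshape(-1,2)
    p=np.array([onz(c,u,v,z)[:2] for u,v in q])
    (cx,cy),(w,hh),a=cv2.minAreaRect((p*1000).astype(np.float32))
    if hh>w: w,hh,a=hh,w,a+90
    return [round(float(x),1) for x in (cx,cy,w,hh,(a+90)%180-90)]
E
python3 - <<'E'
from h import *
st(); print("jaw",jaw())
c=vision.camera("wrist"); save(c,"w1.png")
print(colrect(c,(45,80,40),(85,255,255),.02), [np.round(d["point"],3) for d in vision.spot_point("wrist","scraper")])
o,d=ray(c,256,192); print(o,d)
E
```

```text
t 2.95 p [0.4177 0.2259 0.2228] q [0.724 0.69  0.    0.001] F [-0.8  0.1 -0.2] M [ 0.01 -0.05  0.03] w 0.085
jaw -2.7005039454906097
[415.5, 229.7, 82.3, 38.1, -80.4] [array([0.413, 0.234, 0.   ])]
[0.42102434 0.29428599 0.38423776] [-0.01052808 -0.28707105 -0.95793085]
```

View pics/w1.png

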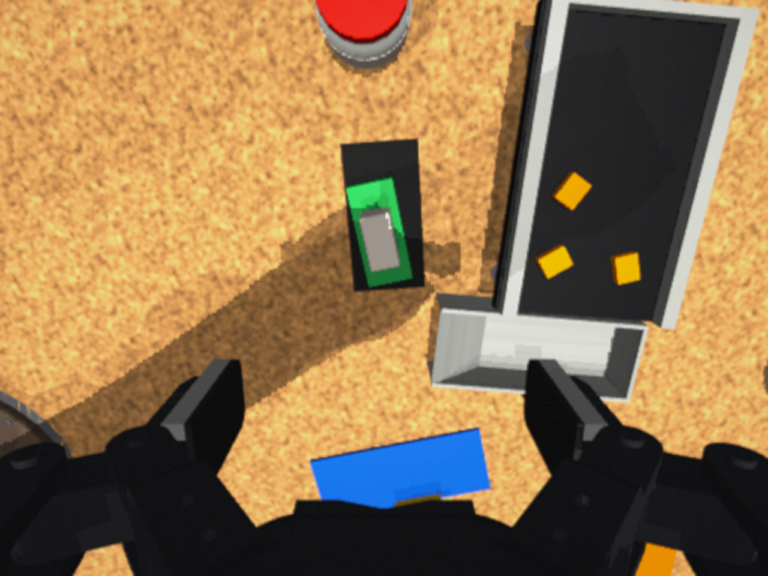

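>>> {"fn": "drive_tool", "kwargs": {"deltas": [{"claw": 0.06, "dx": -0.002, "dy": 0.004, "dz": -0.02, "twist": 1}, {"claw": 0.06, "dz": -0.03, "twist": 1}, {"claw": 0.06, "dz": -0.03}, {"claw": 0.06, "dz": -0.03}, {"claw": 0.06, "dz": -0.03}, {"claw": 0.06, "dz": -0.025}, {"claw": 0.06, "dz": -0.015}, {"claw": 0.06}, {"claw": 0.0}, {"claw": 0.0}, {"claw": 0.0}, {"claw": 0.0}], "grip_force": 60}}

```text
invalid input
```

>>> {"fn": "drive_tool", "kwargs": {"deltas": [{"claw": 0.0}, {"claw": 0.0}, {"claw": 0.0}, {"claw": 0.0}, {"claw": 0.0}, {"claw": 0.0}]}}

```text
invalid input
```

>>> {"fn": "drive_tool", "kwargs": {"deltas": [{"claw": 0.06, "dx": -0.002, "dy": 0.004, "dz": -0.02, "twist": 1}, {"claw": 0.06, "dx": 0, "dy": 0, "dz": -0.03, "twist": 1}, {"claw": 0.06, "dx": 0, "dy": 0, "dz": -0.03, "twist": 0}, {"claw": 0.06, "dx": 0, "dy": 0, "dz": -0.03, "twist": 0}, {"claw": 0.06, "dx": 0, "dy": 0, "dz": -0.03, "twist": 0}, {"claw": 0.06, "dx": 0, "dy": 0, "dz": -0.025, "twist": 0}, {"claw": 0.06, "dx": 0, "dy": 0, "dz": -0.015, "twist": 0}, {"claw": 0.06, "dx": 0, "dy": 0, "dz": 0, "twist": 0}, {"claw": 0, "dx": 0, "dy": 0, "dz": 0, "twist": 0}, {"claw": 0, "dx": 0, "dy": 0, "dz": 0, "twist": 0}, {"claw": 0, "dx": 0, "dy": 0, "dz": 0, "twist": 0}, {"claw": 0, "dx": 0, "dy": 0, "dz": 0, "twist": 0}], "grip_force": 60}}

```text
time: 4.25
ee_pos: [0.4134, 0.2348, 0.043]
tcp_rot: [0.643, 0.766, 0.001, 0.0]
wrist_force: [0.2, -0.2, -0.5]
gripper_width: 0.0019
```

Run:
```python
from h import *
st(); print("jaw",jaw())
c=vision.camera("wrist"); save(c,"w2.png",1)
t=vision.camera("top")
for n in("wrist","top"): print([(np.round(d["point"],3),d["confidence"]) for d in vision.spot_point(n,"scraper")])
print(colrect(t,(45,80,40),(85,255,255),.02))
print(colrect(c,(45,80,40),(85,255,255),.02))
```

```text
t 4.25 p [0.4134 0.2348 0.043 ] q [0.643 0.766 0.001 0.   ] F [ 0.2 -0.2 -0.5] M [-0.07  0.    0.03] w 0.0019
jaw 9.930770858639022
[]
[(array([ 0.412,  0.228, -0.003]), 0.5)]
[418.0, 207.2, 41.4, 41.1, -87.6]
[412.9, 244.6, 55.5, 36.7, -80.3]
```

View pics/w2.png

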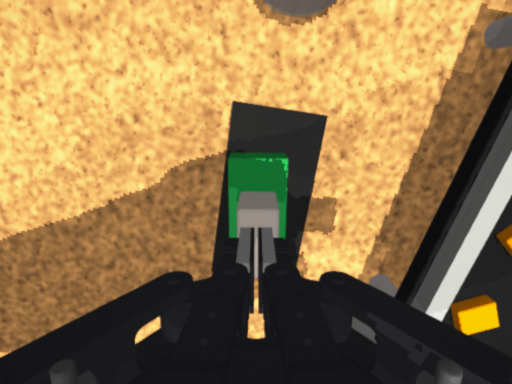

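Run:
```python
from h import *
c=vision.camera("wrist")
a=np.radians(9.6); R=np.array([[np.cos(a),-np.sin(a)],[np.sin(a),np.cos(a)]])
# jaw dir = 9.6deg ; along = 99.6deg
for z in(.02,.054):
  for l in(-.02,.02):
    for w in(-.011,.011):
      p=R@[w,l]+[.4155,.230]; print(z,l,w,np.round(proj(c,[[*p,z]])))
for l in(-.04,.04):
  p=R@[0,l]+[.4155,.230]; print("end",l,np.round(proj(c,[[*p,0.02]])))
print("tcp",proj(c,[arm.get_obs()["ee_pos"]]),"tip",proj(c,[np.array(arm.get_obs()["ee_pos"])-[0,0,.017]]))
```

```text
0.02 -0.02 -0.011 [[240. 249.]]
0.02 -0.02 0.011 [[275. 249.]]
0.02 0.02 -0.011 [[240. 189.]]
0.02 0.02 0.011 [[276. 189.]]
0.054 -0.02 -0.011 [[237. 278.]]
0.054 -0.02 0.011 [[279. 278.]]
0.054 0.02 -0.011 [[237. 207.]]
0.054 0.02 0.011 [[281. 208.]]
end -0.04 [[257. 277.]]
end 0.04 [[258. 156.]]
tcp [[255.23097882 226.93757835]] tip [[255.25706705 215.81874337]]
```

Run:
```python
from h import *
c=vision.camera("wrist"); save(c,"w2z.png",5,(190,140,340,260)); st()
```

```text
t 4.55 p [0.4131 0.2343 0.0424] q [0.643 0.765 0.    0.   ] F [ 0.  -0.4 -0.6] M [ 0.03  0.   -0.03] w -0.0001
```

View pics/w2z.png

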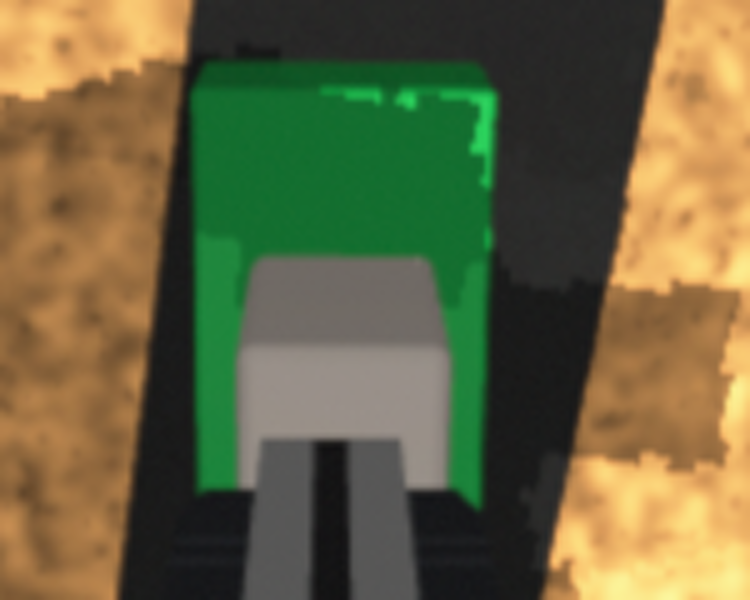

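Run:
```python
from h import *
c=vision.camera("side"); p=np.array(arm.get_obs()["ee_pos"]); uv=proj(c,[p,p-[0,0,.017],[.4155,.23,.054],[.4155,.23,0]]); print(np.round(uv))
u,v=map(int,uv[0]); x0,y0=max(u-70,0),max(v-70,0); print(x0,y0); save(c,"s2.png",5,(x0,y0,x0+140,y0+110))
```

```text
[[330. 256.]
 [330. 261.]
 [330. 252.]
 [328. 266.]]
260 186
```

View pics/s2.png

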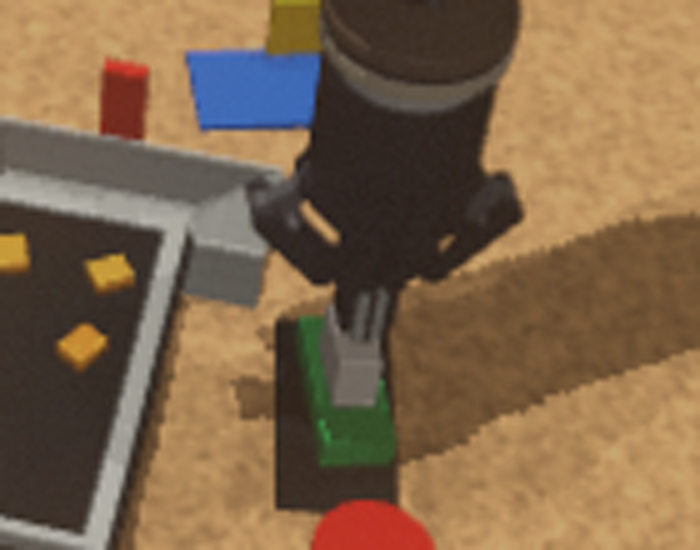

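>>> {"fn": "drive_tool", "kwargs": {"deltas": [{"claw": 0.05, "dx": 0.001, "dy": -0.002, "dz": 0, "twist": 0}, {"claw": 0.05, "dx": 0, "dy": 0, "dz": 0, "twist": 0}, {"claw": 0.05, "dx": 0, "dy": 0, "dz": 0, "twist": 0}, {"claw": 0.05, "dx": 0, "dy": 0, "dz": -0.003, "twist": 0}, {"claw": 0.05, "dx": 0, "dy": 0, "dz": -0.003, "twist": 0}, {"claw": 0.05, "dx": 0, "dy": 0, "dz": -0.003, "twist": 0}, {"claw": 0.05, "dx": 0, "dy": 0, "dz": 0, "twist": 0}]}}

```text
time: 5.3
ee_pos: [0.4137, 0.2321, 0.0328]
tcp_rot: [0.643, 0.765, -0.0, -0.0]
wrist_force: [-0.1, 0.1, -0.1]
gripper_width: 0.0499
```

Run:
```python
from h import *
st(); c=vision.camera("wrist"); save(c,"w3.png",5,(190,140,340,260))
```

```text
t 5.3 p [0.4137 0.2321 0.0328] q [ 0.643  0.765 -0.    -0.   ] F [-0.1  0.1 -0.1] M [-0.01  0.02 -0.02] w 0.0499
```

View pics/w3.png

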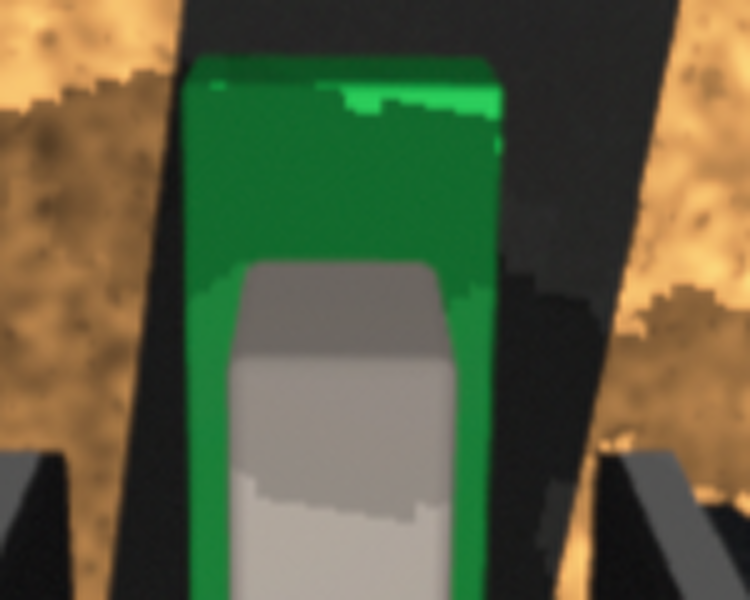

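>>> {"fn": "drive_tool", "kwargs": {"deltas": [{"claw": 0.0, "dx": 0, "dy": 0, "dz": 0, "twist": 0}, {"claw": 0.0, "dx": 0, "dy": 0, "dz": 0, "twist": 0}, {"claw": 0.0, "dx": 0, "dy": 0, "dz": 0, "twist": 0}, {"claw": 0.0, "dx": 0, "dy": 0, "dz": 0, "twist": 0}, {"claw": 0.0, "dx": 0, "dy": 0, "dz": 0, "twist": 0}], "grip_force": 30}}

```text
time: 5.85
ee_pos: [0.4143, 0.2324, 0.0335]
tcp_rot: [0.643, 0.765, 0.0, 0.0]
wrist_force: [0.8, 0.1, 2.8]
gripper_width: 0.0201
```

>>> {"fn": "drive_tool", "kwargs": {"deltas": [{"claw": 0.05, "dx": 0, "dy": 0, "dz": 0, "twist": 0}, {"claw": 0.05, "dx": 0, "dy": 0, "dz": 0, "twist": 0}, {"claw": 0.05, "dx": 0, "dy": 0, "dz": 0, "twist": 0}, {"claw": 0.05, "dx": 0, "dy": -0.002, "dz": -0.005, "twist": 0}, {"claw": 0.05, "dx": 0, "dy": 0, "dz": -0.005, "twist": 0}, {"claw": 0.05, "dx": 0, "dy": 0, "dz": -0.003, "twist": 0}, {"claw": 0.0, "dx": 0, "dy": 0, "dz": 0, "twist": 0}, {"claw": 0.0, "dx": 0, "dy": 0, "dz": 0, "twist": 0}, {"claw": 0.0, "dx": 0, "dy": 0, "dz": 0, "twist": 0}, {"claw": 0.0, "dx": 0, "dy": 0, "dz": 0, "twist": 0}, {"claw": 0.0, "dx": 0, "dy": 0, "dz": 0, "twist": 0}]}}

```text
time: 6.95
ee_pos: [0.414, 0.2303, 0.0203]
tcp_rot: [0.643, 0.765, 0.0, 0.0]
wrist_force: [0.2, 0.5, -1.1]
gripper_width: 0.0208
```

Run:
```python
from h import *
st(); print(jaw()); c=vision.camera("wrist"); s=vision.camera("side"); a=c["image"][120:290,170:350]; 
b=s["image"][176:306,260:400]
b=cv2.resize(b,(600,557)); a=cv2.resize(a,(590,557)); cv2.imwrite("pics/ws4.png",cv2.resize(np.hstack([a,b]),(800,375)))
```

```text
t 6.95 p [0.414  0.2303 0.0203] q [0.643 0.765 0.    0.   ] F [ 0.2  0.5 -1.1] M [0.01 0.02 0.03] w 0.0208
9.901668303974844
```

View pics/ws4.png

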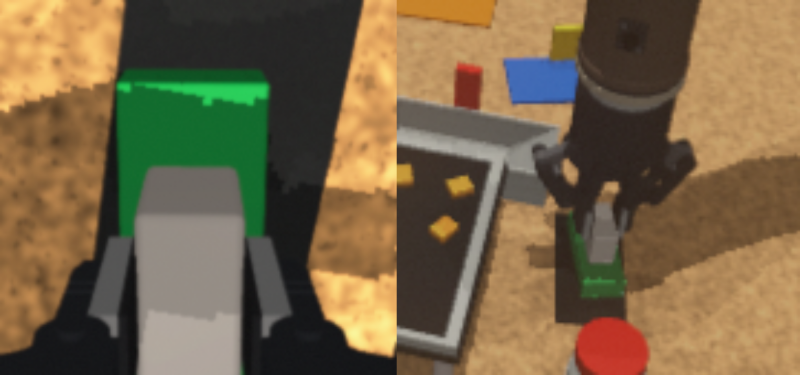

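>>> {"fn": "drive_tool", "kwargs": {"deltas": [{"claw": 0, "dx": 0, "dy": 0, "dz": 0.01, "twist": 0}, {"claw": 0, "dx": 0, "dy": 0, "dz": 0.03, "twist": 0}, {"claw": 0, "dx": 0, "dy": 0, "dz": 0.03, "twist": 0}, {"claw": 0, "dx": 0.01, "dy": 0.005, "dz": 0.025, "twist": 1.2}, {"claw": 0, "dx": 0.02, "dy": 0.01, "dz": 0, "twist": 1.2}, {"claw": 0, "dx": 0.02, "dy": 0.01, "dz": 0, "twist": 1.3}, {"claw": 0, "dx": 0.02, "dy": 0.01, "dz": 0, "twist": 1.3}, {"claw": 0, "dx": 0.02, "dy": 0.01, "dz": 0, "twist": 1.3}, {"claw": 0, "dx": 0.02, "dy": 0.01, "dz": 0, "twist": 1.3}, {"claw": 0, "dx": 0.02, "dy": 0.01, "dz": 0, "twist": 1.3}, {"claw": 0, "dx": 0.02, "dy": 0.008, "dz": 0, "twist": 1.3}, {"claw": 0, "dx": 0.01, "dy": 0, "dz": 0, "twist": 1.3}], "grip_force": 80}}

```text
time: 8.25
ee_pos: [0.5754, 0.3042, 0.1159]
tcp_rot: [0.094, 0.996, 0.0, 0.001]
wrist_force: [0.1, -0.8, -0.9]
gripper_width: 0.0196
```

>>> {"fn": "drive_tool", "kwargs": {"deltas": [{"claw": 0, "dx": 0, "dy": 0, "dz": 0, "twist": 0.7}, {"claw": 0, "dx": 0, "dy": 0, "dz": 0, "twist": 0}]}}

```text
time: 8.45
ee_pos: [0.5743, 0.3028, 0.1156]
tcp_rot: [0.06, 0.998, -0.0, -0.0]
wrist_force: [0.0, 0.4, -1.2]
gripper_width: 0.0197
```

Run:
```python
from h import *
st(); print(jaw()); c=vision.camera("wrist"); save(c,"w5.png",1.2)
print(colrect(c,(45,80,40),(85,255,255),.115))
t=vision.camera("top"); print(colrect(t,(45,80,40),(85,255,255),.115))
for n in("wrist","top"): 
  for th in ("plate","scoop","chip0"): print(n,th,[(np.round(d["point"],3).tolist(),round(d["confidence"],2)) for d in vision.spot_point(n,th)][:6])
print(rect("wrist",c,"plate",.06),rect("top",t,"plate",.06))
```

```text
t 8.45 p [0.5743 0.3028 0.1156] q [ 0.06   0.998 -0.    -0.   ] F [ 0.   0.4 -1.2] M [ 0.06  0.01 -0.01] w 0.0197
83.10453099999268
[552.8, 304.7, 42.1, 36.6, -6.8]
[552.6, 289.5, 31.0, 11.9, -8.1]
wrist plate [([0.573, 0.271, 0.004], 0.61), ([0.586, 0.206, 0.052], 0.51)]
wrist scoop [([0.536, 0.134, -0.0], 0.71)]
wrist chip0 [([0.539, 0.211, 0.051], 0.95), ([0.586, 0.206, 0.051], 0.75), ([0.543, 0.258, 0.057], 0.66)]
top plate [([0.574, 0.265, 0.002], 0.59), ([0.534, 0.131, 0.001], 0.35)]
top scoop [([0.534, 0.128, 0.002], 0.83), ([0.442, -0.029, 0.05], 0.32)]
top chip0 [([0.586, 0.207, 0.058], 0.57), ([0.548, 0.264, 0.052], 0.53), ([0.536, 0.212, 0.057], 0.45), ([0.54, 0.094, 0.085], 0.28)]
[574.2, 267.7, 212.9, 131.4, 83.2, 0.7] None
```

View pics/w5.png

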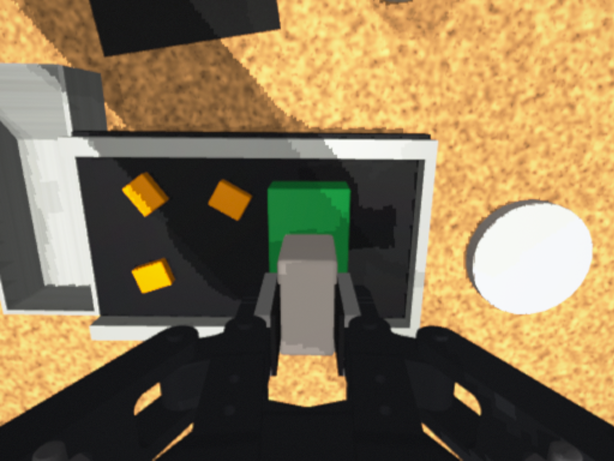

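>>> {"fn": "drive_tool", "kwargs": {"deltas": [{"claw": 0, "dx": 0.0, "dy": 0.002, "dz": -0.02, "twist": 0}, {"claw": 0, "dx": 0, "dy": 0, "dz": -0.01, "twist": 0}, {"claw": 0, "dx": 0, "dy": 0, "dz": -0.005, "twist": 0}, {"claw": 0, "dx": 0, "dy": 0, "dz": -0.002, "twist": 0}, {"claw": 0, "dx": 0, "dy": 0, "dz": 0, "twist": 0}]}}

```text
time: 9.45
ee_pos: [0.5742, 0.3052, 0.0783]
tcp_rot: [0.06, 0.998, -0.0, -0.0]
wrist_force: [-0.2, -0.2, -0.5]
gripper_width: 0.0197
```

>>> {"fn": "drive_tool", "kwargs": {"deltas": [{"claw": 0, "dx": 0, "dy": 0, "dz": -0.0015, "twist": 0}, {"claw": 0, "dx": -0.0015, "dy": -0.012, "dz": 0, "twist": 0}, {"claw": 0, "dx": -0.0015, "dy": -0.012, "dz": 0, "twist": 0}, {"claw": 0, "dx": -0.0015, "dy": -0.012, "dz": 0, "twist": 0}, {"claw": 0, "dx": -0.0015, "dy": -0.012, "dz": 0, "twist": 0}, {"claw": 0, "dx": -0.0015, "dy": -0.012, "dz": 0, "twist": 0}, {"claw": 0, "dx": -0.0015, "dy": -0.012, "dz": 0, "twist": 0}, {"claw": 0, "dx": -0.0015, "dy": -0.012, "dz": 0, "twist": 0}, {"claw": 0, "dx": -0.0015, "dy": -0.012, "dz": 0, "twist": 0}, {"claw": 0, "dx": -0.0015, "dy": -0.012, "dz": 0, "twist": 0}, {"claw": 0, "dx": -0.0015, "dy": -0.012, "dz": 0, "twist": 0}, {"claw": 0, "dx": -0.0015, "dy": -0.011, "dz": 0, "twist": 0}]}}

```text
time: 10.65
ee_pos: [0.5574, 0.1731, 0.0768]
tcp_rot: [0.06, 0.998, -0.0, -0.0]
wrist_force: [-0.7, 1.1, -2.0]
gripper_width: 0.0203
```

>>> {"fn": "drive_tool", "kwargs": {"deltas": [{"claw": 0, "dx": 0, "dy": 0, "dz": 0, "twist": 0}, {"claw": 0, "dx": 0, "dy": 0, "dz": 0, "twist": 0}, {"claw": 0, "dx": 0.003, "dy": 0.025, "dz": 0.01, "twist": 0}, {"claw": 0, "dx": 0.003, "dy": 0.025, "dz": 0.02, "twist": 0}, {"claw": 0, "dx": 0.005, "dy": 0.04, "dz": 0.02, "twist": 0}, {"claw": 0, "dx": 0, "dy": 0, "dz": 0, "twist": 0}]}}

```text
time: 11.25
ee_pos: [0.5691, 0.2736, 0.1298]
tcp_rot: [0.056, 0.998, 0.004, 0.002]
wrist_force: [0.4, 0.4, -1.2]
gripper_width: 0.0197
```

Run:
```python
from h import *
st(); c=vision.camera("wrist"); save(c,"w6.png",1.2)
vision.camera("top");vision.camera("side")
for n in("wrist","top","side"): 
  for th in ("chip0",): print(n,th,[(np.round(d["point"],3).tolist(),round(d["confidence"],2)) for d in vision.spot_point(n,th)][:6])
```

```text
t 11.25 p [0.5691 0.2736 0.1298] q [0.056 0.998 0.004 0.002] F [ 0.4  0.4 -1.2] M [ 0.04  0.04 -0.04] w 0.0197
wrist chip0 [([0.542, 0.121, 0.014], 0.9), ([0.582, 0.116, 0.01], 0.85), ([0.521, 0.127, 0.008], 0.69)]
top chip0 [([0.52, 0.126, 0.013], 0.52), ([0.543, 0.124, 0.008], 0.47), ([0.535, 0.131, 0.002], 0.43), ([0.579, 0.114, 0.013], 0.39), ([0.565, 0.265, 0.105], 0.21)]
side chip0 [([0.52, 0.128, 0.009], 0.48), ([0.539, 0.119, 0.01], 0.37)]
```

View pics/w6.png

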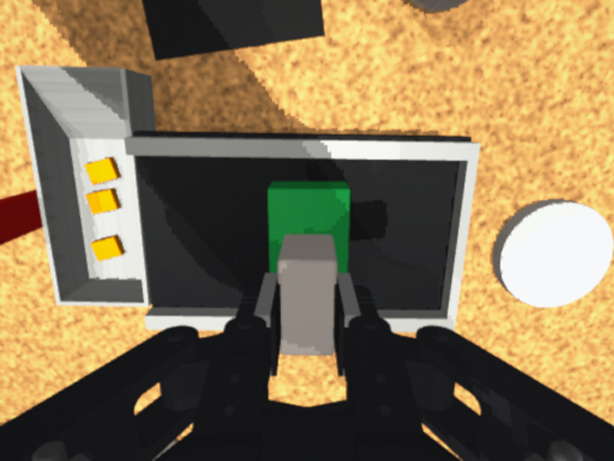

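>>> {"fn": "drive_tool", "kwargs": {"deltas": [{"claw": 0, "dx": -0.015, "dy": -0.004, "dz": 0, "twist": -1.2}, {"claw": 0, "dx": -0.015, "dy": -0.003, "dz": 0, "twist": -1.3}, {"claw": 0, "dx": -0.015, "dy": -0.004, "dz": 0, "twist": -1.3}, {"claw": 0, "dx": -0.015, "dy": -0.003, "dz": 0, "twist": -1.3}, {"claw": 0, "dx": -0.015, "dy": -0.004, "dz": 0, "twist": -1.3}, {"claw": 0, "dx": -0.015, "dy": -0.003, "dz": 0, "twist": -1.3}, {"claw": 0, "dx": -0.015, "dy": -0.004, "dz": 0, "twist": -1.3}, {"claw": 0, "dx": -0.015, "dy": -0.003, "dz": 0, "twist": -1.3}, {"claw": 0, "dx": -0.015, "dy": -0.003, "dz": 0, "twist": -1.3}, {"claw": 0, "dx": -0.014, "dy": -0.002, "dz": 0, "twist": -1.2}, {"claw": 0, "dx": 0, "dy": 0, "dz": -0.02, "twist": 0}, {"claw": 0, "dx": 0, "dy": 0, "dz": -0.03, "twist": 0}]}}

```text
time: 12.75
ee_pos: [0.4205, 0.2316, 0.0777]
tcp_rot: [0.668, 0.745, 0.002, 0.0]
wrist_force: [0.9, 1.2, -1.6]
gripper_width: 0.02
```

>>> {"fn": "drive_tool", "kwargs": {"deltas": [{"claw": 0, "dx": 0, "dy": 0, "dz": -0.03, "twist": 0}, {"claw": 0, "dx": 0, "dy": 0, "dz": -0.02, "twist": 0}, {"claw": 0, "dx": 0, "dy": 0, "dz": -0.005, "twist": 0}, {"claw": 0, "dx": 0, "dy": 0, "dz": 0, "twist": 0}, {"claw": 0, "dx": 0, "dy": 0, "dz": 0, "twist": 0}]}}

```text
time: 13.25
ee_pos: [0.4201, 0.231, 0.0223]
tcp_rot: [0.668, 0.745, 0.0, 0.0]
wrist_force: [0.3, -0.2, -1.1]
gripper_width: 0.0201
```

>>> {"fn": "drive_tool", "kwargs": {"deltas": [{"claw": 0, "dx": 0, "dy": 0.008, "dz": 0, "twist": 0}, {"claw": 0, "dx": 0, "dy": 0, "dz": -0.0015, "twist": 0}, {"claw": 0, "dx": 0, "dy": 0, "dz": -0.001, "twist": 0}, {"claw": 0, "dx": 0, "dy": 0, "dz": 0, "twist": 0}, {"claw": 0.05, "dx": 0, "dy": 0, "dz": 0, "twist": 0}, {"claw": 0.05, "dx": 0, "dy": 0, "dz": 0, "twist": 0}, {"claw": 0.05, "dx": 0, "dy": 0, "dz": 0, "twist": 0}, {"claw": 0.05, "dx": 0, "dy": 0, "dz": 0, "twist": 0}, {"claw": 0.05, "dx": 0, "dy": 0, "dz": 0.03, "twist": 0}, {"claw": 0.05, "dx": 0, "dy": 0, "dz": 0.04, "twist": 0}, {"claw": 0.06, "dx": 0, "dy": 0, "dz": 0.04, "twist": 0}, {"claw": 0.06, "dx": 0, "dy": 0, "dz": 0.04, "twist": 0}]}}

```text
time: 14.45
ee_pos: [0.4193, 0.2389, 0.1707]
tcp_rot: [0.667, 0.745, -0.0, 0.0]
wrist_force: [0.6, 0.6, -0.4]
gripper_width: 0.0599
```

Run:
```python
from h import *
st(); c=vision.camera("wrist"); t=vision.camera("top"); s=vision.camera("side")
print("scr",colrect(c,(45,80,40),(85,255,255),.02))
for n in("wrist","top","side"): 
  for th in ("scraper","rest","lid","tab","fin","scoop","spout"): print(n,th,[(np.round(d["point"],3).tolist(),round(d["confidence"],2)) for d in vision.spot_point(n,th)][:2])
print("lid",rect("top",t,"lid",.004),colrect(t,(100,120,60),(125,255,255),.004,(230,200,290,290)))
print("scoop",rect("top",t,"scoop",.042), rect("wrist",c,"scoop",.042))
```

```text
t 14.45 p [0.4193 0.2389 0.1707] q [ 0.667  0.745 -0.     0.   ] F [ 0.6  0.6 -0.4] M [ 0.01 -0.   -0.03] w 0.0599
scr [421.3, 240.1, 83.2, 37.3, -84.3]
wrist scraper [([0.42, 0.241, 0.0], 0.6)]
wrist rest []
wrist lid [([0.422, -0.0, 0.003], 0.88)]
wrist tab []
wrist fin []
wrist scoop []
wrist spout [([0.456, 0.146, 0.048], 0.58)]
top scraper [([0.417, 0.237, -0.001], 0.72)]
top rest [([0.423, 0.245, 0.002], 0.61)]
top lid [([0.422, 0.242, 0.003], 0.69), ([0.422, -0.001, 0.002], 0.57)]
top tab [([0.442, -0.033, 0.047], 0.72), ([0.415, 0.239, 0.001], 0.19)]
top fin [([0.545, 0.094, 0.09], 0.73), ([0.547, 0.125, 0.01], 0.48)]
top scoop [([0.533, 0.129, -0.001], 0.56), ([0.574, 0.265, -0.001], 0.18)]
top spout [([0.454, 0.143, 0.042], 0.65), ([0.747, -0.281, 0.002], 0.3)]
side scraper [([0.61, -0.13, 0.001], 0.25)]
side rest [([0.419, 0.242, -0.001], 0.89)]
side lid [([0.427, -0.007, -0.002], 0.92)]
side tab [([0.438, -0.033, 0.049], 0.56)]
side fin [([0.539, 0.092, 0.092], 0.83)]
side scoop [([0.533, 0.136, 0.0], 0.88)]
side spout [([0.457, 0.148, 0.045], 0.97), ([0.789, 0.091, -0.001], 0.74)]
lid [423.8, -3.5, 160.2, 68.0, 9.0, 0.6] [423.3, -2.0, 156.5, 62.6, 10.0]
scoop [534.3, 125.4, 159.7, 79.1, -8.9, 0.7] [485.0, 144.4, 83.0, 71.7, 82.9, 0.8]
```

>>> {"fn": "drive_tool", "kwargs": {"deltas": [{"claw": 0.06, "dx": 0.003, "dy": -0.03, "dz": 0, "twist": 0.5}, {"claw": 0.06, "dx": 0.003, "dy": -0.03, "dz": 0, "twist": 0}, {"claw": 0.06, "dx": 0.003, "dy": -0.03, "dz": 0, "twist": 0}, {"claw": 0.06, "dx": 0.003, "dy": -0.03, "dz": 0, "twist": 0}, {"claw": 0.06, "dx": 0.003, "dy": -0.03, "dz": 0, "twist": 0}, {"claw": 0.06, "dx": 0.003, "dy": -0.03, "dz": 0, "twist": 0}, {"claw": 0.06, "dx": 0, "dy": -0.03, "dz": 0, "twist": 0}, {"claw": 0.06, "dx": 0, "dy": -0.03, "dz": 0, "twist": 0}, {"claw": 0.06, "dx": 0, "dy": -0.03, "dz": 0, "twist": 0}, {"claw": 0.06, "dx": 0, "dy": 0, "dz": -0.01, "twist": 0}, {"claw": 0.06, "dx": 0, "dy": 0, "dz": -0.02, "twist": 0}, {"claw": 0.06, "dx": 0, "dy": 0, "dz": -0.02, "twist": 0}]}}

```text
time: 17.0
ee_pos: [0.4379, -0.0304, 0.1188]
tcp_rot: [0.648, 0.762, 0.001, 0.0]
wrist_force: [0.4, -0.4, -0.3]
gripper_width: 0.0598
```

Run:
```python
from h import *
st();print(jaw()); c=vision.camera("wrist"); save(c,"w7.png",1.2)
print("lid",colrect(c,(100,120,60),(125,255,255),.004))
for th in ("lid","tab"): print(th,[(np.round(d["point"],3).tolist(),round(d["confidence"],2)) for d in vision.spot_point("wrist",th)][:2])
```

```text
t 17.0 p [ 0.4379 -0.0304  0.1188] q [0.648 0.762 0.001 0.   ] F [ 0.4 -0.4 -0.3] M [ 0.06  0.04 -0.01] w 0.0598
9.287094387761499
lid [423.5, -3.3, 159.2, 65.6, 9.9]
lid [([0.423, -0.002, 0.002], 0.71)]
tab [([0.435, -0.031, 0.049], 0.8), ([0.421, -0.001, 0.004], 0.51)]
```

View pics/w7.png

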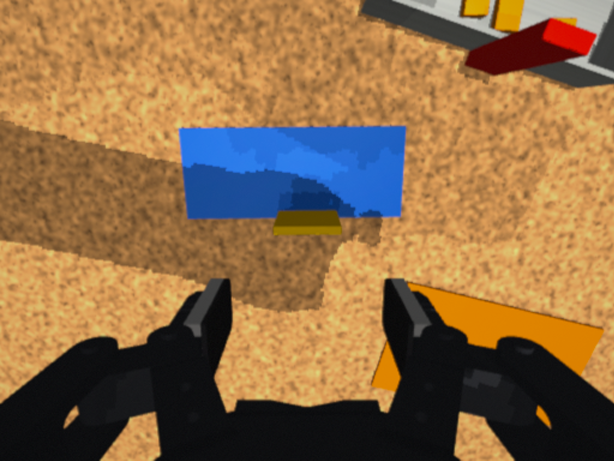

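>>> {"fn": "drive_tool", "kwargs": {"deltas": [{"claw": 0.06, "dx": 0, "dy": 0, "dz": -0.03, "twist": 0}, {"claw": 0.06, "dx": 0, "dy": 0, "dz": -0.03, "twist": 0}, {"claw": 0.06, "dx": 0, "dy": 0, "dz": -0.03, "twist": 0}, {"claw": 0.06, "dx": 0, "dy": 0, "dz": -0.015, "twist": 0}, {"claw": 0.06, "dx": 0, "dy": 0, "dz": -0.008, "twist": 0}, {"claw": 0.06, "dx": 0, "dy": 0, "dz": 0, "twist": 0}, {"claw": 0, "dx": 0, "dy": 0, "dz": 0, "twist": 0}, {"claw": 0, "dx": 0, "dy": 0, "dz": 0, "twist": 0}, {"claw": 0, "dx": 0, "dy": 0, "dz": 0, "twist": 0}, {"claw": 0, "dx": 0, "dy": 0, "dz": 0, "twist": 0}], "grip_force": 60}}

```text
time: 18.15
ee_pos: [0.4385, -0.0306, 0.0077]
tcp_rot: [0.647, 0.762, 0.001, 0.001]
wrist_force: [-1.9, -0.2, 6.3]
gripper_width: 0.0424
```

>>> {"fn": "drive_tool", "kwargs": {"deltas": [{"claw": 0, "dx": 0, "dy": 0, "dz": 0.01, "twist": 0}, {"claw": 0, "dx": 0, "dy": 0, "dz": 0.03, "twist": 0}, {"claw": 0, "dx": 0, "dy": 0, "dz": 0.04, "twist": 0}, {"claw": 0, "dx": 0, "dy": 0, "dz": 0.035, "twist": 0}, {"claw": 0, "dx": 0.013, "dy": 0.017, "dz": 0, "twist": -0.4}, {"claw": 0, "dx": 0.015, "dy": 0.02, "dz": 0, "twist": -0.5}, {"claw": 0, "dx": 0.015, "dy": 0.02, "dz": 0, "twist": -0.5}, {"claw": 0, "dx": 0.015, "dy": 0.02, "dz": 0, "twist": -0.5}, {"claw": 0, "dx": 0.015, "dy": 0.02, "dz": 0, "twist": -0.5}, {"claw": 0, "dx": 0.015, "dy": 0.02, "dz": 0, "twist": -0.4}, {"claw": 0, "dx": 0.015, "dy": 0.02, "dz": 0, "twist": 0}, {"claw": 0, "dx": 0, "dy": 0, "dz": 0, "twist": 0}]}}

```text
time: 19.35
ee_pos: [0.5422, 0.1099, 0.1223]
tcp_rot: [0.751, 0.661, 0.001, 0.0]
wrist_force: [-0.7, 0.5, -1.1]
gripper_width: 0.042
```

Run:
```python
from h import *
st();print(jaw()); c=vision.camera("wrist"); t=vision.camera("top");s=vision.camera("side")
e=arm.get_obs()["ee_pos"]; zb=e[2]-.0077+.002
b=(100,120,60),(125,255,255)
print("lid wrist",colrect(c,*b,zb))
print("lid top",colrect(t,*b,zb,(190,170,250,260)))
for n in("wrist","top","side"):
  for th in("fin","spout","tab","lid","scoop"): print(n,th,[(np.round(d["point"],3).tolist(),round(d["confidence"],2)) for d in vision.spot_point(n,th)][:2])
im=np.hstack([cv2.resize(c["image"],(440,330)),cv2.resize(s["image"][150:300,200:350],(330,330))]); cv2.imwrite("pics/ws8.png",im)
```

```text
t 19.35 p [0.5422 0.1099 0.1223] q [0.751 0.661 0.001 0.   ] F [-0.7  0.5 -1.1] M [0.02 0.02 0.02] w 0.042
-7.267810342869723
lid wrist [535.7, 139.9, 162.3, 67.1, -6.5]Traceback (most recent call last):
  File "<stdin>", line 6, in <module>
  File "h.py", line 33, in colrect
    q=max(cv2.findContours(h,0,1)[0],key=cv2.contourArea).reshape(-1,2)
      ~~~^^^^^^^^^^^^^^^^^^^^^^^^^^^^^^^^^^^^^^^^^^^^^^^^
ValueError: max() iterable argument is empty
```

Run:
```python
from h import *
c=vision.camera("wrist"); t=vision.camera("top");s=vision.camera("side")
for n in("top","side"):
  for th in("fin","spout","tab","lid","scoop"): print(n,th,[(np.round(d["point"],3).tolist(),round(d["confidence"],2)) for d in vision.spot_point(n,th)][:2])
r=cv2.cvtColor(s["image"],cv2.COLOR_BGR2HSV); m=cv2.inRange(r,(0,150,60),(6,255,255))|cv2.inRange(r,(174,150,60),(180,255,255))
n,l,q,ce=cv2.connectedComponentsWithStats(m); print([(q[i].tolist(),np.round(onz(s,ce[i][0],q[i][1],.09),3).tolist()) for i in range(1,n) if q[i][4]>15])
r=cv2.cvtColor(t["image"],cv2.COLOR_BGR2HSV); m=cv2.inRange(r,(0,150,60),(6,255,255))|cv2.inRange(r,(174,150,60),(180,255,255))
n,l,q,ce=cv2.connectedComponentsWithStats(m); print([(q[i].tolist(),np.round(onz(t,*ce[i],.08),3).tolist()) for i in range(1,n) if q[i][4]>15])
im=np.hstack([cv2.resize(c["image"],(440,330)),cv2.resize(s["image"][150:300,200:350],(330,330))]); cv2.imwrite("pics/ws8.png",im)
```

```text
top fin []
top spout []
top tab [([0.574, 0.265, -0.0], 0.56)]
top lid []
top scoop [([0.518, -0.35, 0.002], 0.62)]
side fin [([0.534, 0.095, 0.09], 0.6)]
side spout [([0.456, 0.148, 0.044], 0.91), ([0.52, 0.131, 0.011], 0.26)]
side tab [([0.538, 0.102, 0.162], 0.85), ([0.789, 0.089, -0.001], 0.15)]
side lid [([0.535, 0.135, 0.114], 0.8)]
side scoop [([0.533, 0.134, 0.004], 0.8), ([0.744, -0.28, -0.0], 0.32)]
[([322, 286, 25, 25, 506], [0.413, 0.356, 0.09])]
[([120, 242, 18, 17, 239], [0.413, 0.382, 0.08])]
```

View pics/ws8.png

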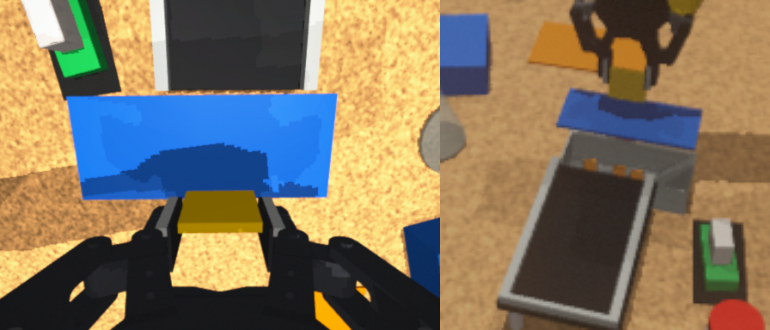

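>>> {"fn": "drive_tool", "kwargs": {"deltas": [{"claw": 0, "dx": -0.0006, "dy": -0.0046, "dz": 0, "twist": 0}, {"claw": 0, "dx": 0, "dy": 0, "dz": -0.01, "twist": 0}, {"claw": 0, "dx": 0, "dy": 0, "dz": -0.015, "twist": 0}, {"claw": 0, "dx": 0, "dy": 0, "dz": -0.015, "twist": 0}, {"claw": 0, "dx": 0, "dy": 0, "dz": -0.015, "twist": 0}, {"claw": 0, "dx": 0, "dy": 0, "dz": -0.01, "twist": 0}, {"claw": 0, "dx": 0, "dy": 0, "dz": 0, "twist": 0}, {"claw": 0, "dx": 0, "dy": 0, "dz": 0, "twist": 0}]}}

```text
time: 20.95
ee_pos: [0.5401, 0.1015, 0.0562]
tcp_rot: [0.752, 0.659, -0.0, 0.0]
wrist_force: [-0.6, -0.4, -0.7]
gripper_width: 0.0422
```

>>> {"fn": "drive_tool", "kwargs": {"deltas": [{"claw": 0, "dx": 0, "dy": 0.002, "dz": 0, "twist": 0}, {"claw": 0, "dx": 0, "dy": 0, "dz": -0.003, "twist": 0}, {"claw": 0, "dx": 0, "dy": 0, "dz": -0.002, "twist": 0}, {"claw": 0, "dx": 0, "dy": 0, "dz": 0, "twist": 0}]}}

```text
time: 21.35
ee_pos: [0.5398, 0.1038, 0.0512]
tcp_rot: [0.752, 0.659, -0.0, -0.0]
wrist_force: [-0.1, -1.0, -1.0]
gripper_width: 0.0421
```

Run:
```python
from h import *
st();print(jaw()); c=vision.camera("wrist");s=vision.camera("side")
print("lid wrist",colrect(c,(100,120,60),(125,255,255),.047))
for th in("fin","spout","tab","lid","scoop"): print(th,[(np.round(d["point"],3).tolist(),round(d["confidence"],2)) for d in vision.spot_point("side",th)][:2])
```

```text
t 21.35 p [0.5398 0.1038 0.0512] q [ 0.752  0.659 -0.    -0.   ] F [-0.1 -1.  -1. ] M [-0.02  0.01  0.05] w 0.0421
-7.491243417825061
lid wrist [533.7, 133.9, 160.0, 66.0, -6.8]
fin [([0.537, 0.102, 0.089], 0.69), ([0.537, 0.091, 0.09], 0.61)]
spout [([0.453, 0.144, 0.045], 0.76)]
tab [([0.538, 0.099, 0.092], 0.86)]
lid [([0.536, 0.133, 0.039], 0.95), ([0.425, 0.242, -0.004], 0.29)]
scoop []
```

>>> {"fn": "drive_tool", "kwargs": {"deltas": [{"claw": 0, "dx": 0, "dy": 0, "dz": -0.0015, "twist": 0}, {"claw": 0, "dx": 0, "dy": 0, "dz": -0.001, "twist": 0}, {"claw": 0, "dx": 0, "dy": 0, "dz": 0, "twist": 0}, {"claw": 0, "dx": 0, "dy": 0, "dz": 0, "twist": 0}]}}

```text
time: 22.1
ee_pos: [0.5402, 0.1036, 0.0497]
tcp_rot: [0.752, 0.659, 0.0, -0.0]
wrist_force: [-4.0, -1.9, 10.5]
gripper_width: 0.0422
```

>>> {"fn": "drive_tool", "kwargs": {"deltas": [{"claw": 0.065, "dx": 0, "dy": 0, "dz": 0, "twist": 0}, {"claw": 0.065, "dx": 0, "dy": 0, "dz": 0, "twist": 0}, {"claw": 0.065, "dx": 0, "dy": 0, "dz": 0, "twist": 0}, {"claw": 0.065, "dx": 0, "dy": 0, "dz": 0.02, "twist": 0}, {"claw": 0.065, "dx": 0, "dy": 0, "dz": 0.04, "twist": 0}, {"claw": 0.065, "dx": 0, "dy": 0, "dz": 0.02, "twist": 1}, {"claw": 0.065, "dx": 0, "dy": 0, "dz": 0, "twist": 1.3}, {"claw": 0.065, "dx": 0, "dy": 0, "dz": 0, "twist": 1.3}, {"claw": 0.065, "dx": 0, "dy": 0, "dz": 0, "twist": 1.3}, {"claw": 0.065, "dx": 0, "dy": 0, "dz": 0, "twist": 1.3}, {"claw": 0.065, "dx": 0, "dy": 0, "dz": 0, "twist": 1.3}, {"claw": 0.065, "dx": 0, "dy": 0, "dz": 0, "twist": 1.3}]}}

```text
time: 23.3
ee_pos: [0.5399, 0.1037, 0.1286]
tcp_rot: [0.378, 0.926, -0.0, -0.0]
wrist_force: [-0.6, 1.0, 0.7]
gripper_width: 0.065
```

>>> {"fn": "drive_tool", "kwargs": {"deltas": [{"claw": 0.065, "dx": 0, "dy": -0.0065, "dz": 0, "twist": 1.3}, {"claw": 0.065, "dx": 0, "dy": 0, "dz": 0, "twist": 1.3}, {"claw": 0.065, "dx": 0, "dy": 0, "dz": 0, "twist": 1.3}, {"claw": 0.065, "dx": 0, "dy": 0, "dz": 0, "twist": 1.3}, {"claw": 0.065, "dx": 0, "dy": 0, "dz": 0, "twist": 1.0}, {"claw": 0.065, "dx": 0, "dy": 0, "dz": 0, "twist": 0}]}}

```text
time: 23.9
ee_pos: [0.5399, 0.097, 0.1287]
tcp_rot: [0.065, 0.998, 0.0, -0.0]
wrist_force: [0.6, -0.3, -0.1]
gripper_width: 0.065
```

Run:
```python
from h import *
st();print(jaw()); c=vision.camera("wrist");s=vision.camera("side");t=vision.camera("top")
print("lid wrist",colrect(c,(100,120,60),(125,255,255),.046))
for n in("wrist","side","top"):
  for th in("fin","tab","lid","spout"): print(n,th,[(np.round(d["point"],3).tolist(),round(d["confidence"],2)) for d in vision.spot_point(n,th)][:2])
save(c,"w9.png",1.2)
```

```text
t 23.9 p [0.5399 0.097  0.1287] q [ 0.065  0.998  0.    -0.   ] F [ 0.6 -0.3 -0.1] M [-0.03  0.05 -0.01] w 0.065
82.56753041094112
lid wrist [534.1, 133.9, 159.4, 65.8, -7.1]
wrist fin [([0.538, 0.091, 0.086], 0.84)]
wrist tab [([0.538, 0.105, 0.092], 0.73)]
wrist lid [([0.532, 0.136, 0.045], 0.89), ([0.538, 0.105, 0.09], 0.16)]
wrist spout []
side fin [([0.537, 0.094, 0.091], 0.65)]
side tab [([0.537, 0.103, 0.09], 0.62)]
side lid [([0.537, 0.132, 0.041], 0.63)]
side spout [([0.42, 0.239, -0.001], 0.63), ([0.457, 0.148, 0.045], 0.44)]
top fin []
top tab [([0.745, -0.281, 0.002], 0.15)]
top lid []
top spout [([0.789, 0.084, -0.0], 0.39)]
```

View pics/w9.png

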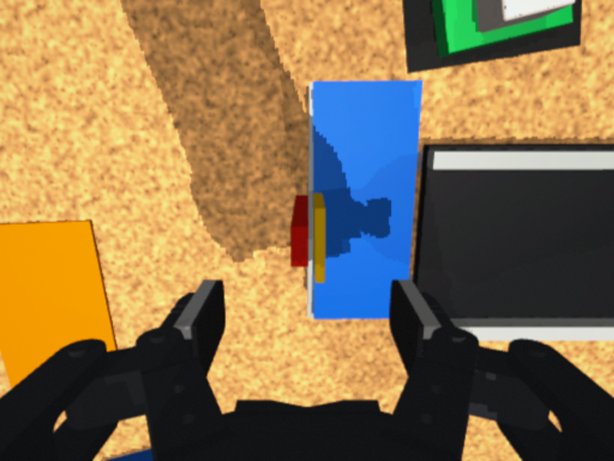

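>>> {"fn": "drive_tool", "kwargs": {"deltas": [{"claw": 0.055, "dx": -0.001, "dy": 0.001, "dz": -0.03, "twist": 0}, {"claw": 0.055, "dx": 0, "dy": 0, "dz": -0.025, "twist": 0}, {"claw": 0.055, "dx": 0, "dy": 0, "dz": -0.02, "twist": 0}, {"claw": 0.055, "dx": 0, "dy": 0, "dz": -0.007, "twist": 0}, {"claw": 0.055, "dx": 0, "dy": 0, "dz": 0, "twist": 0}, {"claw": 0, "dx": 0, "dy": 0, "dz": 0, "twist": 0}, {"claw": 0, "dx": 0, "dy": 0, "dz": 0, "twist": 0}, {"claw": 0, "dx": 0, "dy": 0, "dz": 0, "twist": 0}, {"claw": 0, "dx": 0, "dy": 0, "dz": 0, "twist": 0}, {"claw": 0, "dx": 0, "dy": 0, "dz": 0, "twist": 0}], "grip_force": 80}}

```text
time: 25.65
ee_pos: [0.5398, 0.0981, 0.0481]
tcp_rot: [0.066, 0.998, 0.0, 0.001]
wrist_force: [-0.8, -0.3, 6.0]
gripper_width: 0.0144
```

>>> {"fn": "drive_tool", "kwargs": {"deltas": [{"claw": 0, "dx": 0, "dy": 0, "dz": 0.004, "twist": 0}, {"claw": 0, "dx": 0, "dy": 0, "dz": 0.008, "twist": 0}, {"claw": 0, "dx": 0, "dy": 0, "dz": 0.012, "twist": 0}, {"claw": 0, "dx": 0, "dy": -0.004, "dz": 0.015, "twist": 0}, {"claw": 0, "dx": 0.001, "dy": -0.008, "dz": 0.015, "twist": 0}, {"claw": 0, "dx": 0.003, "dy": -0.012, "dz": 0.008, "twist": 0}, {"claw": 0, "dx": 0, "dy": 0, "dz": 0, "twist": 0}]}}

```text
time: 26.35
ee_pos: [0.5444, 0.072, 0.1105]
tcp_rot: [0.067, 0.998, -0.0, 0.002]
wrist_force: [0.6, -0.0, -3.4]
gripper_width: 0.0142
```

Run:
```python
from h import *
st();c=vision.camera("wrist");s=vision.camera("side")
e=arm.get_obs()["ee_pos"]
print("lid wrist",colrect(c,(100,120,60),(125,255,255),e[2]-.047+.046), "ee",e)
for n in("wrist","side"):
  for th in("fin","tab","lid","scoop","spout","mat"): print(n,th,[(np.round(d["point"],3).tolist(),round(d["confidence"],2)) for d in vision.spot_point(n,th)][:1])
save(s,"s10.png",4,(180,100,370,250))
```

```text
t 26.35 p [0.5444 0.072  0.1105] q [ 0.067  0.998 -0.     0.002] F [ 0.6 -0.  -3.4] M [-0.07 -0.04 -0.01] w 0.0142
lid wrist [521.6, 109.6, 124.3, 66.4, -7.4] ee [0.54289321 0.07386757 0.1087604 ]
wrist fin [([0.541, 0.065, 0.151], 0.77)]
wrist tab [([0.544, 0.078, 0.153], 0.63)]
wrist lid [([0.537, 0.108, 0.11], 0.62)]
wrist scoop [([0.54, 0.069, 0.149], 0.74)]
wrist spout []
wrist mat [([0.607, -0.129, -0.002], 0.83)]
side fin []
side tab [([0.541, 0.076, 0.15], 0.97)]
side lid [([0.539, 0.106, 0.101], 0.89)]
side scoop [([0.539, 0.11, 0.06], 0.65)]
side spout [([0.458, 0.124, 0.104], 0.58)]
side mat [([0.611, -0.131, 0.001], 0.73)]
```

View pics/s10.png

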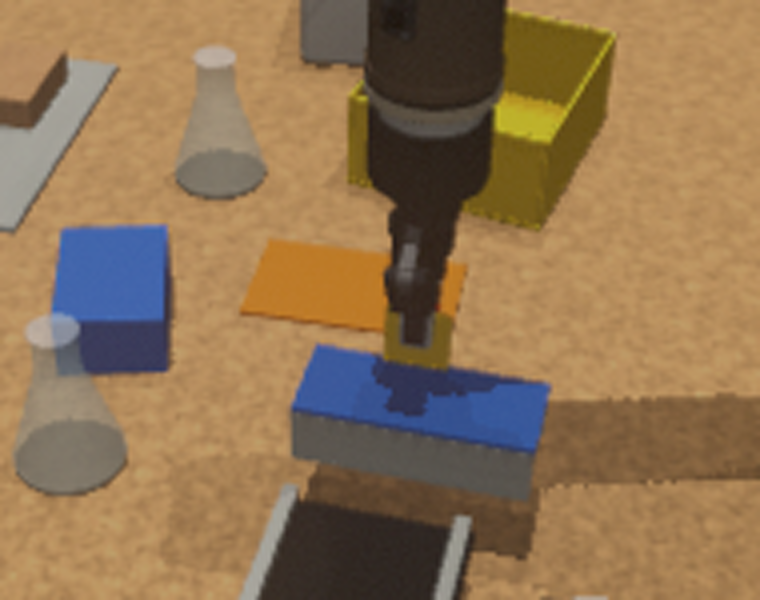

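>>> {"fn": "drive_tool", "kwargs": {"deltas": [{"claw": 0, "dx": 0.003, "dy": -0.01, "dz": 0, "twist": 0}, {"claw": 0, "dx": 0.005, "dy": -0.018, "dz": 0, "twist": 0}, {"claw": 0, "dx": 0.008, "dy": -0.026, "dz": 0, "twist": 0.1}, {"claw": 0, "dx": 0.008, "dy": -0.026, "dz": 0, "twist": 0.1}, {"claw": 0, "dx": 0.008, "dy": -0.026, "dz": 0, "twist": 0.1}, {"claw": 0, "dx": 0.008, "dy": -0.026, "dz": 0, "twist": 0.1}, {"claw": 0, "dx": 0.008, "dy": -0.026, "dz": 0, "twist": 0}, {"claw": 0, "dx": 0.008, "dy": -0.026, "dz": 0, "twist": 0}, {"claw": 0, "dx": 0.007, "dy": -0.022, "dz": 0, "twist": 0}, {"claw": 0, "dx": 0.005, "dy": -0.018, "dz": 0, "twist": 0}, {"claw": 0, "dx": 0.003, "dy": -0.011, "dz": 0, "twist": 0}, {"claw": 0, "dx": 0, "dy": 0, "dz": 0, "twist": 0}]}}

```text
time: 28.25
ee_pos: [0.6139, -0.163, 0.1087]
tcp_rot: [0.046, 0.999, -0.0, 0.0]
wrist_force: [0.4, -0.5, -3.7]
gripper_width: 0.0142
```

>>> {"fn": "drive_tool", "kwargs": {"deltas": [{"claw": 0, "dx": 0, "dy": 0, "dz": -0.015, "twist": 0}, {"claw": 0, "dx": 0, "dy": 0, "dz": -0.015, "twist": 0}, {"claw": 0, "dx": 0, "dy": 0, "dz": -0.015, "twist": 0}, {"claw": 0, "dx": 0, "dy": 0, "dz": 0, "twist": 0}, {"claw": 0, "dx": 0, "dy": 0, "dz": 0, "twist": 0}]}}

```text
time: 28.75
ee_pos: [0.6135, -0.1602, 0.0629]
tcp_rot: [0.044, 0.999, 0.0, -0.001]
wrist_force: [0.5, -0.2, -2.9]
gripper_width: 0.0145
```

Run:
```python
from h import *
st();print(jaw());c=vision.camera("wrist");s=vision.camera("side");t=vision.camera("top")
print("lid wrist",colrect(c,(100,120,60),(125,255,255),.064),"mat",colrect(t,(8,150,100),(16,255,255),.003,(265,160,320,230)))
for n in("wrist","side","top"):
  for th in("fin","tab","lid","spout","mat"): print(n,th,[(np.round(d["point"],3).tolist(),round(d["confidence"],2)) for d in vision.spot_point(n,th)][:1])
```

```text
t 28.75 p [ 0.6135 -0.1602  0.0629] q [ 0.044  0.999  0.    -0.001] F [ 0.5 -0.2 -2.9] M [-0.05 -0.03  0.02] w 0.0145
84.9371469766543
lid wrist [587.9, -124.6, 121.1, 64.8, -5.0] mat [604.3, -89.2, 172.5, 51.5, 10.7]
wrist fin [([0.609, -0.165, 0.098], 0.6)]
wrist tab [([0.613, -0.155, 0.106], 0.92)]
wrist lid [([0.603, -0.123, 0.061], 0.79)]
wrist spout []
wrist mat []
side fin [([0.572, 0.269, -0.001], 0.25)]
side tab [([0.614, -0.156, 0.106], 0.73)]
side lid [([0.608, -0.126, 0.058], 0.71)]
side spout []
side mat [([0.609, -0.128, 0.0], 0.79)]
top fin []
top tab [([0.617, -0.159, 0.108], 0.93)]
top lid [([0.605, -0.123, 0.057], 0.94)]
top spout [([0.744, -0.282, 0.002], 0.61)]
top mat [([0.604, -0.128, -0.001], 0.66)]
```

>>> {"fn": "drive_tool", "kwargs": {"deltas": [{"claw": 0, "dx": 0, "dy": 0, "dz": -0.006, "twist": 0}, {"claw": 0, "dx": 0, "dy": 0, "dz": -0.003, "twist": 0}, {"claw": 0, "dx": 0, "dy": 0, "dz": -0.002, "twist": 0}, {"claw": 0, "dx": 0, "dy": 0, "dz": 0, "twist": 0}, {"claw": 0, "dx": 0, "dy": 0, "dz": 0, "twist": 0}]}}

```text
time: 30.15
ee_pos: [0.6139, -0.1608, 0.0527]
tcp_rot: [0.044, 0.999, 0.0, -0.0]
wrist_force: [-0.2, -0.2, -2.8]
gripper_width: 0.0145
```

>>> {"fn": "drive_tool", "kwargs": {"deltas": [{"claw": 0, "dx": 0, "dy": 0, "dz": -0.0015, "twist": 0}, {"claw": 0, "dx": 0, "dy": 0, "dz": 0, "twist": 0}]}}

```text
time: 30.35
ee_pos: [0.6142, -0.1609, 0.0514]
tcp_rot: [0.045, 0.999, -0.0, 0.0]
wrist_force: [-1.1, 0.5, -3.7]
gripper_width: 0.0144
```

>>> {"fn": "drive_tool", "kwargs": {"deltas": [{"claw": 0, "dx": 0, "dy": 0, "dz": -0.0015, "twist": 0}, {"claw": 0, "dx": 0, "dy": 0, "dz": 0, "twist": 0}]}}

```text
time: 30.55
ee_pos: [0.6143, -0.161, 0.0512]
tcp_rot: [0.045, 0.999, 0.0, 0.0]
wrist_force: [-2.9, 0.3, 7.8]
gripper_width: 0.0143
```

>>> {"fn": "drive_tool", "kwargs": {"deltas": [{"claw": 0.055, "dx": 0, "dy": 0, "dz": 0, "twist": 0}, {"claw": 0.055, "dx": 0, "dy": 0, "dz": 0, "twist": 0}, {"claw": 0.055, "dx": 0, "dy": 0, "dz": 0, "twist": 0}, {"claw": 0.055, "dx": 0, "dy": 0, "dz": 0, "twist": 0}, {"claw": 0.055, "dx": 0, "dy": 0, "dz": 0.02, "twist": 0}, {"claw": 0.06, "dx": 0, "dy": 0, "dz": 0.04, "twist": 0}, {"claw": 0.06, "dx": 0, "dy": 0.005, "dz": 0.02, "twist": -1.0}, {"claw": 0.06, "dx": 0, "dy": 0, "dz": 0, "twist": -1.3}, {"claw": 0.06, "dx": 0, "dy": 0, "dz": 0, "twist": -1.3}, {"claw": 0.06, "dx": 0, "dy": 0, "dz": 0, "twist": -1.3}, {"claw": 0.06, "dx": 0, "dy": 0, "dz": 0, "twist": -1.3}, {"claw": 0.06, "dx": 0, "dy": 0, "dz": 0, "twist": -1.3}]}}

```text
time: 31.75
ee_pos: [0.614, -0.1557, 0.1297]
tcp_rot: [0.426, 0.905, 0.0, -0.0]
wrist_force: [0.9, 0.3, -0.2]
gripper_width: 0.06
```

>>> {"fn": "drive_tool", "kwargs": {"deltas": [{"claw": 0.06, "dx": 0, "dy": 0, "dz": 0, "twist": -1.3}, {"claw": 0.06, "dx": 0, "dy": 0, "dz": 0, "twist": -1.3}, {"claw": 0.06, "dx": 0, "dy": 0, "dz": 0, "twist": -1.3}, {"claw": 0.06, "dx": 0, "dy": 0, "dz": 0, "twist": -1.3}, {"claw": 0.06, "dx": 0, "dy": 0, "dz": 0, "twist": -1.3}, {"claw": 0.06, "dx": 0, "dy": 0, "dz": 0, "twist": -1.0}, {"claw": 0.06, "dx": 0, "dy": 0, "dz": 0, "twist": 0}]}}

```text
time: 32.45
ee_pos: [0.614, -0.1555, 0.1296]
tcp_rot: [0.738, 0.675, -0.0, -0.0]
wrist_force: [0.1, -0.7, 0.5]
gripper_width: 0.0601
```

Run:
```python
from h import *
st();print(jaw());c=vision.camera("wrist");s=vision.camera("side");t=vision.camera("top")
print("lid wrist",colrect(c,(100,120,60),(125,255,255),.049))
for n in("wrist","side","top"):
  for th in("fin","tab","lid","spout","scoop"): print(n,th,[(np.round(d["point"],3).tolist(),round(d["confidence"],2)) for d in vision.spot_point(n,th)][:1])
```

```text
t 32.45 p [ 0.614  -0.1555  0.1296] q [ 0.738  0.675 -0.    -0.   ] F [ 0.1 -0.7  0.5] M [0.01 0.01 0.04] w 0.0601
-5.165497911450615
lid wrist [607.5, -126.2, 159.8, 65.6, -5.1]
wrist fin [([0.61, -0.163, 0.091], 0.63)]
wrist tab [([0.609, -0.154, 0.094], 0.68)]
wrist lid [([0.605, -0.124, 0.049], 0.96)]
wrist spout []
wrist scoop []
side fin []
side tab [([0.613, -0.158, 0.092], 0.98)]
side lid [([0.608, -0.126, 0.042], 0.84)]
side spout [([0.527, -0.115, 0.046], 0.74)]
side scoop [([0.607, -0.122, 0.004], 0.96)]
top fin []
top tab [([0.618, -0.156, 0.095], 0.77)]
top lid [([0.604, -0.124, 0.046], 0.55)]
top spout []
top scoop []
```

>>> {"fn": "drive_tool", "kwargs": {"deltas": [{"claw": 0.06, "dx": 0, "dy": -0.001, "dz": -0.03, "twist": 0}, {"claw": 0.06, "dx": 0, "dy": 0, "dz": -0.025, "twist": 0}, {"claw": 0.06, "dx": 0, "dy": 0, "dz": -0.015, "twist": 0}, {"claw": 0.06, "dx": 0, "dy": 0, "dz": -0.006, "twist": 0}, {"claw": 0.06, "dx": 0, "dy": 0, "dz": 0, "twist": 0}, {"claw": 0, "dx": 0, "dy": 0, "dz": 0, "twist": 0}, {"claw": 0, "dx": 0, "dy": 0, "dz": 0, "twist": 0}, {"claw": 0, "dx": 0, "dy": 0, "dz": 0, "twist": 0}, {"claw": 0, "dx": 0, "dy": 0, "dz": 0, "twist": 0}], "grip_force": 60}}

```text
time: 34.25
ee_pos: [0.6149, -0.1573, 0.0552]
tcp_rot: [0.738, 0.675, 0.001, 0.001]
wrist_force: [-0.2, -0.0, 6.1]
gripper_width: 0.0419
```

>>> {"fn": "drive_tool", "kwargs": {"deltas": [{"claw": 0, "dx": 0, "dy": 0, "dz": 0.001, "twist": 0}, {"claw": 0, "dx": 0, "dy": 0, "dz": 0, "twist": 0}]}}

```text
time: 34.45
ee_pos: [0.6142, -0.1568, 0.0553]
tcp_rot: [0.738, 0.675, 0.0, 0.0]
wrist_force: [-0.6, 0.1, 3.6]
gripper_width: 0.042
```

Raise slightly more and slide.

>>> {"fn": "drive_tool", "kwargs": {"deltas": [{"claw": 0, "dx": 0, "dy": 0, "dz": 0.001, "twist": 0}, {"claw": 0, "dx": 0.0005, "dy": 0.005, "dz": 0, "twist": 0}, {"claw": 0, "dx": 0.0005, "dy": 0.006, "dz": 0, "twist": 0}, {"claw": 0, "dx": 0.0008, "dy": 0.009, "dz": 0, "twist": 0}, {"claw": 0, "dx": 0.001, "dy": 0.01, "dz": 0, "twist": 0}, {"claw": 0, "dx": 0.001, "dy": 0.01, "dz": 0, "twist": 0}, {"claw": 0, "dx": 0.001, "dy": 0.01, "dz": 0, "twist": 0}, {"claw": 0, "dx": 0.001, "dy": 0.01, "dz": 0, "twist": 0}, {"claw": 0, "dx": 0.001, "dy": 0.01, "dz": 0, "twist": 0}, {"claw": 0, "dx": 0.001, "dy": 0.01, "dz": 0, "twist": 0}, {"claw": 0, "dx": 0.001, "dy": 0.01, "dz": 0, "twist": 0}, {"claw": 0, "dx": 0.001, "dy": 0.01, "dz": 0, "twist": 0}]}}

```text
time: 35.65
ee_pos: [0.6239, -0.056, 0.0558]
tcp_rot: [0.738, 0.675, 0.0, 0.0]
wrist_force: [-0.9, 0.7, -0.2]
gripper_width: 0.0419
```

Run:
```python
from h import *
st();c=vision.camera("wrist");s=vision.camera("side");t=vision.camera("top")
print("lid wrist",colrect(c,(100,120,60),(125,255,255),.05))
for n in("side","top"):
  for th in("fin","tab","lid","spout","scoop","chip0"): print(n,th,[(np.round(d["point"],3).tolist(),round(d["confidence"],2)) for d in vision.spot_point(n,th)][:3])
```

```text
t 35.65 p [ 0.6239 -0.056   0.0558] q [0.738 0.675 0.    0.   ] F [-0.9  0.7 -0.2] M [-0.06  0.01 -0.01] w 0.0419
lid wrist [616.7, -25.4, 159.2, 65.7, -5.0]
side fin [([0.611, -0.167, 0.098], 0.86)]
side tab [([0.621, -0.055, 0.094], 0.68)]
side lid [([0.618, -0.023, 0.043], 0.77)]
side spout [([0.528, -0.115, 0.046], 0.68)]
side scoop [([0.518, -0.354, 0.003], 0.62), ([0.609, -0.121, 0.004], 0.57)]
side chip0 []
top fin [([0.616, -0.166, 0.09], 0.63)]
top tab [([0.528, -0.118, 0.045], 0.21)]
top lid []
top spout [([0.422, 0.244, 0.005], 0.61)]
top scoop [([0.607, -0.127, 0.004], 0.75)]
top chip0 [([0.423, 0.239, 0.005], 0.7), ([0.594, -0.132, 0.014], 0.61), ([0.614, -0.166, 0.087], 0.55)]
```

>>> {"fn": "drive_tool", "kwargs": {"deltas": [{"claw": 0, "dx": 0, "dy": 0.01, "dz": 0, "twist": 0}, {"claw": 0, "dx": 0, "dy": 0.015, "dz": 0, "twist": 0}, {"claw": 0, "dx": 0, "dy": 0.005, "dz": -0.01, "twist": 0}, {"claw": 0, "dx": 0, "dy": 0, "dz": -0.015, "twist": 0}, {"claw": 0, "dx": 0, "dy": 0, "dz": -0.012, "twist": 0}, {"claw": 0, "dx": 0, "dy": 0, "dz": -0.006, "twist": 0}, {"claw": 0, "dx": 0, "dy": 0, "dz": 0, "twist": 0}, {"claw": 0, "dx": 0, "dy": 0, "dz": -0.0015, "twist": 0}, {"claw": 0, "dx": 0, "dy": 0, "dz": 0, "twist": 0}]}}

```text
time: 37.3
ee_pos: [0.6239, -0.0273, 0.0114]
tcp_rot: [0.738, 0.675, 0.0, 0.0]
wrist_force: [-0.3, 0.3, -0.5]
gripper_width: 0.0418
```

>>> {"fn": "drive_tool", "kwargs": {"deltas": [{"claw": 0, "dx": 0, "dy": 0, "dz": -0.0012, "twist": 0}, {"claw": 0, "dx": 0, "dy": 0, "dz": 0, "twist": 0}, {"claw": 0.06, "dx": 0, "dy": 0, "dz": 0, "twist": 0}, {"claw": 0.06, "dx": 0, "dy": 0, "dz": 0, "twist": 0}, {"claw": 0.06, "dx": 0, "dy": 0, "dz": 0, "twist": 0}, {"claw": 0.06, "dx": 0, "dy": 0, "dz": 0.02, "twist": 0}, {"claw": 0.06, "dx": 0, "dy": 0, "dz": 0.04, "twist": 0}, {"claw": 0.06, "dx": 0, "dy": 0, "dz": 0.04, "twist": 0}, {"claw": 0.06, "dx": 0, "dy": -0.015, "dz": 0.03, "twist": 1}, {"claw": 0.06, "dx": -0.002, "dy": -0.025, "dz": 0, "twist": 1.3}, {"claw": 0.06, "dx": -0.002, "dy": -0.025, "dz": 0, "twist": 1.3}, {"claw": 0.06, "dx": -0.002, "dy": -0.025, "dz": 0, "twist": 1.3}]}}

```text
time: 38.5
ee_pos: [0.6178, -0.1175, 0.1406]
tcp_rot: [0.54, 0.842, 0.0, 0.0]
wrist_force: [0.6, -2.1, -1.2]
gripper_width: 0.0601
```

>>> {"fn": "drive_tool", "kwargs": {"deltas": [{"claw": 0.06, "dx": -0.002, "dy": -0.025, "dz": 0, "twist": 1.3}, {"claw": 0.06, "dx": -0.002, "dy": -0.023, "dz": 0, "twist": 1.3}, {"claw": 0.06, "dx": 0, "dy": 0, "dz": 0, "twist": 1.3}, {"claw": 0.06, "dx": 0, "dy": 0, "dz": 0, "twist": 1.3}, {"claw": 0.06, "dx": 0, "dy": 0, "dz": 0, "twist": 1.3}, {"claw": 0.06, "dx": 0, "dy": 0, "dz": 0, "twist": 1.3}, {"claw": 0.06, "dx": 0, "dy": 0, "dz": 0, "twist": 1.3}, {"claw": 0.06, "dx": 0, "dy": 0, "dz": 0, "twist": 1.0}, {"claw": 0.06, "dx": 0, "dy": 0, "dz": 0, "twist": 0}]}}

```text
time: 39.4
ee_pos: [0.6136, -0.165, 0.1402]
tcp_rot: [0.044, 0.999, 0.0, 0.0]
wrist_force: [0.4, -1.1, -0.4]
gripper_width: 0.0601
```

```bash
cat >> h.py <<'E'
def fitbox(cams,col,dims,p0,z0=0.):
    "pose x,y,yaw(deg) of an upright box by silhouette IoU"
    from scipy.optimize import minimize
    ms=[]
    for c,b in cams:
        m=cv2.inRange(cv2.cvtColor(c["image"],cv2.COLOR_BGR2HSV),*col); k=np.zeros_like(m); k[b[1]:b[3],b[0]:b[2]]=1
        ms.append((c,cv2.resize(cv2.morphologyEx(m*k,cv2.MORPH_CLOSE,np.ones((5,5))),None,fx=4,fy=4,interpolation=1)>127))
    L,W,H=dims
    def f(p):
        a=np.radians(p[2]); R=np.array([[np.cos(a),-np.sin(a)],[np.sin(a),np.cos(a)]]); s=0
        P=[[*(R@[x*L/2,y*W/2]+p[:2]/1000),z] for x in(-1,1) for y in(-1,1) for z in(z0,z0+H)]
        for c,m in ms:
            g=np.zeros(m.shape,np.uint8); cv2.fillConvexPoly(g,cv2.convexHull(np.round((proj(c,P)+.5)*4).astype(np.int32)),1); g=g>0
            s-= (g&m).sum()/(g|m).sum()
        return s
    r=minimize(f,p0,method="Nelder-Mead",options=dict(initial_simplex=np.array(p0)+np.array([[0,0,0],[8,0,0],[0,8,0],[0,0,5]])))
    return np.round(r.x,1),round(r.fun/len(ms),3)
E
python3 - <<'E'
from h import *
st();print(jaw());c=vision.camera("wrist");s=vision.camera("side");t=vision.camera("top")
Y=((22,120,40),(34,255,255))
for cm in([(t,(315,175,415,270))],[(s,(255,90,340,160))]): print("bin",fitbox(cm,Y,(.18,.2,.09),[519,-352,-17.]))
print("lid wrist",colrect(t,(100,120,60),(125,255,255),.004,(230,170,300,290)))
for n in("wrist","side","top"):
  for th in("fin","scoop","spout","lid","chip0"): print(n,th,[(np.round(d["point"],3).tolist(),round(d["confidence"],2)) for d in vision.spot_point(n,th)][:3])
E
```

```text
t 39.4 p [ 0.6136 -0.165   0.1402] q [0.044 0.999 0.    0.   ] F [ 0.4 -1.1 -0.4] M [0.01 0.   0.04] w 0.0601
84.96131095287782
bin (array([ 517.4, -355.4,  -16.2]), np.float64(-0.737))
bin (array([ 516.2, -355.6,  -16.1]), np.float64(-0.957))
lid wrist [616.0, 5.0, 155.1, 61.6, -5.1]
wrist fin [([0.612, -0.162, 0.091], 0.56), ([0.613, -0.136, 0.018], 0.51)]
wrist scoop [([0.608, -0.123, 0.004], 0.56)]
wrist spout [([0.53, -0.115, 0.05], 0.78), ([0.615, 0.008, 0.006], 0.17)]
wrist lid [([0.616, 0.008, 0.002], 0.92)]
wrist chip0 [([0.615, -0.137, 0.016], 0.91), ([0.596, -0.132, 0.012], 0.79), ([0.655, -0.139, 0.011], 0.77)]
side fin [([0.612, -0.162, 0.096], 0.63), ([0.609, -0.123, 0.003], 0.38)]
side scoop [([0.622, -0.026, 0.048], 0.74), ([0.607, -0.122, 0.004], 0.67)]
side spout [([0.528, -0.112, 0.046], 0.62)]
side lid [([0.617, 0.003, -0.001], 0.62), ([0.408, 0.376, -0.003], 0.47)]
side chip0 [([0.574, 0.269, 0.0], 0.58), ([0.612, -0.165, 0.096], 0.21)]
top fin [([0.625, -0.027, 0.048], 0.73), ([0.619, -0.164, 0.091], 0.56), ([0.614, 0.007, -0.002], 0.3)]
top scoop [([0.594, -0.132, 0.014], 0.64), ([0.606, -0.13, 0.004], 0.56)]
top spout [([0.527, -0.117, 0.047], 0.67)]
top lid [([0.613, 0.006, 0.0], 0.69)]
top chip0 [([0.594, -0.131, 0.016], 0.54), ([0.616, -0.133, 0.013], 0.35)]
```

>>> {"fn": "drive_tool", "kwargs": {"deltas": [{"claw": 0.05, "dx": 0, "dy": 0.0005, "dz": -0.03, "twist": 0}, {"claw": 0.05, "dx": 0, "dy": 0, "dz": -0.025, "twist": 0}, {"claw": 0.05, "dx": 0, "dy": 0, "dz": -0.02, "twist": 0}, {"claw": 0.05, "dx": 0, "dy": 0, "dz": -0.008, "twist": 0}, {"claw": 0.05, "dx": 0, "dy": 0, "dz": 0, "twist": 0}, {"claw": 0, "dx": 0, "dy": 0, "dz": 0, "twist": 0}, {"claw": 0, "dx": 0, "dy": 0, "dz": 0, "twist": 0}, {"claw": 0, "dx": 0, "dy": 0, "dz": 0, "twist": 0}, {"claw": 0, "dx": 0, "dy": 0, "dz": 0, "twist": 0}, {"claw": 0, "dx": 0, "dy": 0, "dz": 0, "twist": 0}, {"claw": 0, "dx": 0, "dy": 0, "dz": 0.004, "twist": 0}, {"claw": 0, "dx": 0, "dy": 0, "dz": 0.004, "twist": 0}], "grip_force": 45}}

```text
time: 41.5
ee_pos: [0.6133, -0.1642, 0.065]
tcp_rot: [0.044, 0.999, 0.0, -0.001]
wrist_force: [-0.4, -0.1, -3.5]
gripper_width: 0.009
```

>>> {"fn": "drive_tool", "kwargs": {"deltas": [{"claw": 0, "dx": 0, "dy": 0, "dz": 0.012, "twist": 0}, {"claw": 0, "dx": 0, "dy": 0, "dz": 0.022, "twist": 0}, {"claw": 0, "dx": 0, "dy": 0, "dz": 0.025, "twist": 0}, {"claw": 0, "dx": 0, "dy": 0, "dz": 0.025, "twist": 0}, {"claw": 0, "dx": -0.003, "dy": -0.008, "dz": 0.02, "twist": 0}, {"claw": 0, "dx": -0.008, "dy": -0.018, "dz": 0.005, "twist": -0.2}, {"claw": 0, "dx": -0.012, "dy": -0.027, "dz": 0, "twist": -0.3}, {"claw": 0, "dx": -0.012, "dy": -0.027, "dz": 0, "twist": -0.4}, {"claw": 0, "dx": -0.012, "dy": -0.027, "dz": 0, "twist": -0.4}, {"claw": 0, "dx": -0.012, "dy": -0.027, "dz": 0, "twist": -0.4}, {"claw": 0, "dx": -0.012, "dy": -0.027, "dz": 0, "twist": -0.2}, {"claw": 0, "dx": -0.012, "dy": -0.027, "dz": 0, "twist": 0}]}}

```text
time: 42.7
ee_pos: [0.5286, -0.3544, 0.1735]
tcp_rot: [0.145, 0.989, -0.0, -0.001]
wrist_force: [0.8, 0.6, -2.0]
gripper_width: 0.0087
```

>>> {"fn": "drive_tool", "kwargs": {"deltas": [{"claw": 0, "dx": -0.01, "dy": -0.022, "dz": 0, "twist": 0}, {"claw": 0, "dx": -0.004, "dy": -0.012, "dz": 0, "twist": 0}, {"claw": 0, "dx": -0.002, "dy": -0.008, "dz": 0, "twist": 0}, {"claw": 0, "dx": 0, "dy": 0, "dz": 0, "twist": 0}]}}

```text
time: 43.1
ee_pos: [0.5142, -0.3951, 0.1738]
tcp_rot: [0.144, 0.99, -0.0, -0.0]
wrist_force: [0.3, -0.0, -2.7]
gripper_width: 0.0085
```

Run:
```python
from h import *
st();print(jaw());c=vision.camera("wrist");s=vision.camera("side");t=vision.camera("top")
for n in("wrist","side","top"):
  for th in("fin","scoop","spout"): print(n,th,[(np.round(d["point"],3).tolist(),round(d["confidence"],2)) for d in vision.spot_point(n,th)][:2])
for n,c in(("wrist",c),): 
  for th in("bin",): print(n,[np.round(d["point"],3) for d in vision.spot_point(n,th)][:1])
im=np.hstack([cv2.resize(c["image"],(400,300)),cv2.resize(s["image"][60:180,220:380],(400,300))]); cv2.imwrite("pics/ws11.png",im)
```

```text
t 43.1 p [ 0.5142 -0.3951  0.1738] q [ 0.144  0.99  -0.    -0.   ] F [ 0.3 -0.  -2.7] M [-0.07  0.    0.03] w 0.0085
73.40863412112571
wrist fin [([0.51, -0.399, 0.207], 0.76)]
wrist scoop []
wrist spout [([0.443, -0.33, 0.167], 0.6)]
side fin [([0.513, -0.393, 0.21], 0.98)]
side scoop [([0.516, -0.352, 0.121], 0.57)]
side spout [([0.439, -0.326, 0.16], 0.96)]
top fin [([0.518, -0.397, 0.208], 0.58)]
top scoop [([0.513, -0.357, 0.118], 0.63)]
top spout []
wrist []
```

>>> {"fn": "drive_tool", "kwargs": {"deltas": [{"claw": 0, "dx": 0, "dy": 0, "dz": -0.015, "twist": 0}, {"claw": 0, "dx": 0, "dy": 0, "dz": -0.01, "twist": 0}, {"claw": 0, "dx": 0, "dy": 0, "dz": -0.005, "twist": 0}, {"claw": 0, "dx": 0, "dy": 0, "dz": -0.004, "twist": 0}, {"claw": 0, "dx": 0, "dy": 0, "dz": -0.004, "twist": 0}, {"claw": 0, "dx": 0, "dy": 0, "dz": -0.004, "twist": 0}, {"claw": 0, "dx": 0, "dy": 0, "dz": -0.004, "twist": 0}, {"claw": 0, "dx": 0, "dy": 0, "dz": 0, "twist": 0}]}}

```text
time: 44.55
ee_pos: [0.5145, -0.3941, 0.1275]
tcp_rot: [0.143, 0.99, 0.0, -0.0]
wrist_force: [0.1, 0.2, -2.6]
gripper_width: 0.009
```

```bash
cat >> h.py <<'E'
def tilt(yaw=-16.6):
    a=np.radians(yaw); ax=np.array([np.cos(a),np.sin(a)])
    for n in("side","top","wrist"):
        vision.camera(n); g={}
        for th in("fin","spout"):
            d=vision.spot_point(n,th)
            if d: g[th]=np.array(d[0]["point"]); print(n,th,np.round(g[th],3),round(d[0]["confidence"],2))
        if len(g)==2:
            v=g["spout"]-g["fin"]; x=v[:2]@ax; print(n,"tilt",round((np.degrees(np.arctan2(v[2],x))-np.degrees(np.arctan2(-48,-89)))%360,1),"len",round(np.hypot(x,v[2]),3))
    st()
E
python3 - <<'E'
from h import *
tilt()
E
```

```text
side fin [ 0.512 -0.394  0.163] 0.57
side spout [ 0.438 -0.328  0.116] 0.93
side tilt 359.5 len 0.101
top fin [ 0.52  -0.396  0.158] 0.96
top spout [ 0.44  -0.333  0.115] 0.77
top tilt 356.2 len 0.103
wrist fin [ 0.509 -0.395  0.161] 0.77
wrist spout [ 0.442 -0.326  0.123] 0.71
wrist tilt 356.0 len 0.092
t 45.0 p [ 0.5148 -0.3944  0.1283] q [ 0.144  0.99  -0.     0.   ] F [-1.2  0.1 -3.2] M [-0.07 -0.05  0.02] w 0.0082
```

>>> {"fn": "drive_tool", "kwargs": {"deltas": [{"claw": 0, "dx": 0, "dy": 0, "dz": 0.015, "twist": 0}, {"claw": 0, "dx": 0, "dy": 0, "dz": 0.02, "twist": 0}, {"claw": 0, "dx": 0.013, "dy": -0.004, "dz": 0, "twist": 0}, {"claw": 0, "dx": 0.012, "dy": -0.0035, "dz": 0, "twist": 0}, {"claw": 0, "dx": 0, "dy": 0, "dz": -0.01, "twist": 0}, {"claw": 0, "dx": 0, "dy": 0, "dz": -0.006, "twist": 0}, {"claw": 0, "dx": 0, "dy": 0, "dz": -0.004, "twist": 0}, {"claw": 0, "dx": -0.003, "dy": 0.001, "dz": -0.004, "twist": 0}, {"claw": 0, "dx": -0.003, "dy": 0.001, "dz": -0.004, "twist": 0}, {"claw": 0, "dx": -0.003, "dy": 0.001, "dz": -0.004, "twist": 0}, {"claw": 0, "dx": 0, "dy": 0, "dz": 0, "twist": 0}]}}

```text
time: 46.1
ee_pos: [0.5275, -0.3996, 0.1331]
tcp_rot: [0.145, 0.989, 0.0, -0.001]
wrist_force: [-10.9, 4.5, 16.5]
gripper_width: 0.0088
```

Run:
```python
from h import *
tilt()
```

```text
side fin [ 0.524 -0.398  0.17 ] 0.76
side spout [ 0.457 -0.334  0.113] 0.87
side tilt 6.2 len 0.1
top fin [ 0.532 -0.398  0.169] 0.61
top spout [ 0.459 -0.342  0.108] 0.86
top tilt 7.0 len 0.106
wrist fin [ 0.523 -0.402  0.167] 0.92
wrist spout [ 0.462 -0.334  0.111] 0.58
wrist tilt 7.2 len 0.095
t 46.55 p [ 0.5277 -0.3996  0.1332] q [ 0.144  0.99   0.    -0.001] F [-11.7   3.5  16.6] M [0.99 2.08 0.26] w 0.0088
```

>>> {"fn": "drive_tool", "kwargs": {"deltas": [{"claw": 0, "dx": 0, "dy": 0, "dz": 0, "twist": 0}, {"claw": 0, "dx": -0.0013, "dy": 0.0004, "dz": -0.004, "twist": 0}, {"claw": 0, "dx": -0.0013, "dy": 0.0004, "dz": -0.004, "twist": 0}, {"claw": 0, "dx": -0.0013, "dy": 0.0004, "dz": -0.004, "twist": 0}, {"claw": 0, "dx": -0.0013, "dy": 0.0004, "dz": -0.004, "twist": 0}, {"claw": 0, "dx": 0, "dy": 0, "dz": 0, "twist": 0}], "grip_force": 28}}

```text
time: 47.15
ee_pos: [0.52, -0.3973, 0.1161]
tcp_rot: [0.145, 0.989, 0.001, -0.004]
wrist_force: [-17.1, 6.3, 18.2]
gripper_width: 0.0088
```

Run:
```python
from h import *
tilt()
```

```text
side fin [ 0.51  -0.394  0.155] 0.84
side spout [ 0.455 -0.333  0.08 ] 0.85
side tilt 18.7 len 0.103
top fin [ 0.514 -0.394  0.152] 0.98
top spout [ 0.457 -0.34   0.08 ] 0.96
top tilt 17.2 len 0.1
wrist fin [ 0.51  -0.396  0.152] 0.65
wrist spout [ 0.46  -0.335  0.082] 0.63
wrist tilt 18.0 len 0.095
t 47.6 p [ 0.5201 -0.3974  0.1163] q [ 0.145  0.989  0.001 -0.004] F [-17.5   5.   17.7] M [1.5  3.26 0.35] w 0.0086
```

>>> {"fn": "drive_tool", "kwargs": {"deltas": [{"claw": 0, "dx": 0, "dy": 0, "dz": 0.014, "twist": 0}, {"claw": 0, "dx": 0, "dy": 0, "dz": 0.014, "twist": 0}, {"claw": 0, "dx": 0.013, "dy": -0.0038, "dz": 0, "twist": 0}, {"claw": 0, "dx": 0.013, "dy": -0.0038, "dz": 0, "twist": 0}, {"claw": 0, "dx": 0, "dy": 0, "dz": -0.006, "twist": 0}, {"claw": 0, "dx": 0, "dy": 0, "dz": -0.004, "twist": 0}, {"claw": 0, "dx": -0.005, "dy": 0.0015, "dz": -0.004, "twist": 0}, {"claw": 0, "dx": -0.005, "dy": 0.0015, "dz": -0.004, "twist": 0}, {"claw": 0, "dx": -0.005, "dy": 0.0015, "dz": -0.004, "twist": 0}, {"claw": 0, "dx": 0, "dy": 0, "dz": 0, "twist": 0}]}}

```text
time: 48.6
ee_pos: [0.5359, -0.4006, 0.1222]
tcp_rot: [0.144, 0.99, -0.0, 0.001]
wrist_force: [-0.9, 1.1, 3.9]
gripper_width: 0.0089
```

Run:
```python
from h import *
tilt()
```

```text
side fin [ 0.527 -0.4    0.163] 0.87
side spout [ 0.477 -0.338  0.084] 0.7
side tilt 22.6 len 0.103
top fin [ 0.53  -0.396  0.159] 0.96
top spout [ 0.478 -0.343  0.081] 0.68
top tilt 21.9 len 0.101
wrist fin [ 0.524 -0.399  0.159] 0.74
wrist spout [ 0.48  -0.336  0.087] 0.96
wrist tilt 21.8 len 0.094
t 49.05 p [ 0.536  -0.4007  0.1221] q [ 0.144  0.99  -0.     0.   ] F [-3.4  1.4  6.2] M [0.38 0.37 0.03] w 0.0085
```

>>> {"fn": "drive_tool", "kwargs": {"deltas": [{"claw": 0, "dx": 0, "dy": 0, "dz": 0.012, "twist": 0}, {"claw": 0, "dx": 0.013, "dy": -0.0038, "dz": 0, "twist": 0}, {"claw": 0, "dx": 0, "dy": 0, "dz": -0.006, "twist": 0}, {"claw": 0, "dx": -0.0045, "dy": 0.0013, "dz": -0.0038, "twist": 0}, {"claw": 0, "dx": -0.0045, "dy": 0.0013, "dz": -0.0038, "twist": 0}, {"claw": 0, "dx": -0.0045, "dy": 0.0013, "dz": -0.0038, "twist": 0}, {"claw": 0, "dx": -0.003, "dy": 0.0009, "dz": -0.004, "twist": 0}, {"claw": 0, "dx": -0.003, "dy": 0.0009, "dz": -0.004, "twist": 0}, {"claw": 0, "dx": 0, "dy": 0, "dz": 0, "twist": 0}]}}

```text
time: 49.95
ee_pos: [0.5282, -0.3983, 0.1086]
tcp_rot: [0.144, 0.99, 0.0, -0.001]
wrist_force: [-6.5, 1.6, 9.5]
gripper_width: 0.0088
```

Run:
```python
from h import *
tilt()
```

```text
side fin [ 0.517 -0.397  0.146] 0.66
side spout [ 0.5   -0.343  0.052] 0.78
side tilt 43.1 len 0.1
top fin [ 0.52  -0.394  0.142] 0.96
top spout [ 0.498 -0.35   0.046] 0.91
top tilt 42.2 len 0.102
wrist fin [ 0.515 -0.399  0.143] 0.87
wrist spout [ 0.499 -0.346  0.056] 0.78
wrist tilt 42.5 len 0.093
t 50.4 p [ 0.5282 -0.3984  0.1086] q [ 0.144  0.99   0.    -0.001] F [-7.3  2.8  9.5] M [0.79 1.1  0.11] w 0.0089
```

>>> {"fn": "drive_tool", "kwargs": {"deltas": [{"claw": 0, "dx": -0.002, "dy": 0.0006, "dz": -0.0034, "twist": 0}, {"claw": 0, "dx": -0.002, "dy": 0.0006, "dz": -0.0034, "twist": 0}, {"claw": 0, "dx": -0.002, "dy": 0.0006, "dz": -0.0034, "twist": 0}, {"claw": 0, "dx": -0.002, "dy": 0.0006, "dz": -0.003, "twist": 0}, {"claw": 0, "dx": -0.006, "dy": 0.0018, "dz": -0.0008, "twist": 0}, {"claw": 0, "dx": -0.006, "dy": 0.0018, "dz": -0.001, "twist": 0}, {"claw": 0, "dx": 0, "dy": 0, "dz": 0, "twist": 0}]}}

```text
time: 51.1
ee_pos: [0.5088, -0.392, 0.0925]
tcp_rot: [0.144, 0.99, 0.0, -0.001]
wrist_force: [-1.9, 0.8, 0.9]
gripper_width: 0.0089
```

Run:
```python
from h import *
tilt()
```

```text
side fin [ 0.496 -0.387  0.131] 0.73
side spout [ 0.491 -0.343  0.032] 0.89
side tilt 52.0 len 0.1
top spout [ 0.492 -0.345  0.029] 0.87
wrist fin [ 0.496 -0.341  0.036] 0.75
wrist spout [ 0.496 -0.34   0.035] 0.95
wrist tilt 37.6 len 0.001
t 51.55 p [ 0.51   -0.3924  0.0926] q [ 0.143  0.99   0.    -0.   ] F [-1.2  0.5  1.2] M [0.26 0.64 0.07] w 0.0089
```

>>> {"fn": "drive_tool", "kwargs": {"deltas": [{"claw": 0, "dx": -0.0086, "dy": 0.0025, "dz": -0.0018, "twist": 0}, {"claw": 0, "dx": -0.0086, "dy": 0.0025, "dz": -0.001, "twist": 0}, {"claw": 0, "dx": -0.0062, "dy": 0.0018, "dz": -0.0014, "twist": 0}, {"claw": 0, "dx": -0.0062, "dy": 0.0018, "dz": -0.0014, "twist": 0}, {"claw": 0, "dx": -0.006, "dy": 0.0018, "dz": -0.002, "twist": 0}, {"claw": 0, "dx": -0.006, "dy": 0.0018, "dz": -0.002, "twist": 0}, {"claw": 0, "dx": 0, "dy": 0, "dz": 0, "twist": 0}]}}

```text
time: 52.25
ee_pos: [0.47, -0.3815, 0.0858]
tcp_rot: [0.144, 0.99, -0.001, 0.003]
wrist_force: [-0.7, 1.2, 14.7]
gripper_width: 0.0084
```

Run:
```python
from h import *
tilt()
```

```text
side fin [ 0.459 -0.379  0.123] 0.92
side spout [ 0.476 -0.339  0.02 ] 0.97
side tilt 64.3 len 0.103
top fin [ 0.461 -0.381  0.12 ] 0.89
top spout [ 0.478 -0.344  0.021] 0.61
top tilt 64.7 len 0.099
wrist fin [ 0.457 -0.38   0.12 ] 0.72
wrist spout [ 0.479 -0.339  0.023] 0.93
wrist tilt 67.2 len 0.097
t 52.7 p [ 0.4703 -0.3816  0.0858] q [ 0.144  0.99  -0.001  0.003] F [-1.6  1.7 15.4] M [ 0.5  -0.11  0.02] w 0.0087
```

>>> {"fn": "drive_tool", "kwargs": {"deltas": [{"claw": 0, "dx": -0.006, "dy": 0.0018, "dz": -0.0022, "twist": 0}, {"claw": 0, "dx": -0.006, "dy": 0.0018, "dz": -0.0024, "twist": 0}, {"claw": 0, "dx": -0.006, "dy": 0.0018, "dz": -0.0026, "twist": 0}, {"claw": 0, "dx": -0.005, "dy": 0.0015, "dz": -0.0028, "twist": 0}, {"claw": 0, "dx": 0, "dy": 0, "dz": 0, "twist": 0}]}}

```text
time: 53.2
ee_pos: [0.4459, -0.374, 0.0747]
tcp_rot: [0.144, 0.99, -0.001, 0.002]
wrist_force: [-1.4, 1.1, 12.8]
gripper_width: 0.0089
```

Run:
```python
from h import *
tilt()
```

```text
side fin [ 0.438 -0.37   0.109] 0.61
side spout [ 0.472 -0.336  0.016] 0.71
side tilt 75.7 len 0.096
top fin [ 0.438 -0.37   0.107] 0.66
top spout [ 0.473 -0.339  0.013] 0.72
top tilt 76.0 len 0.097
wrist fin [ 0.436 -0.374  0.106] 0.98
wrist spout [ 0.48  -0.338  0.018] 0.91
wrist tilt 82.0 len 0.093
t 53.65 p [ 0.4461 -0.3741  0.0748] q [ 0.144  0.99  -0.001  0.002] F [-3.5  1.8 11.9] M [0.55 0.18 0.06] w 0.0087
```

>>> {"fn": "drive_tool", "kwargs": {"deltas": [{"claw": 0, "dx": -0.0045, "dy": 0.0013, "dz": -0.0025, "twist": 0}, {"claw": 0, "dx": -0.0045, "dy": 0.0013, "dz": -0.0025, "twist": 0}, {"claw": 0, "dx": 0, "dy": 0, "dz": 0, "twist": 0}, {"claw": 0, "dx": 0, "dy": 0, "dz": 0, "twist": 0}]}}

```text
time: 54.05
ee_pos: [0.4373, -0.3712, 0.0694]
tcp_rot: [0.144, 0.99, -0.0, 0.002]
wrist_force: [-2.9, -0.3, 7.7]
gripper_width: 0.0088
```

Run:
```python
from h import *
tilt()
for n in("side","top","wrist"): print(n,[(np.round(d["point"],3).tolist(),round(d["confidence"],2)) for d in vision.spot_point(n,"chip0")])
```

```text
side fin [ 0.427 -0.366  0.104] 0.61
side spout [ 0.475 -0.337  0.014] 0.62
side tilt 84.2 len 0.097
top spout [ 0.474 -0.344  0.011] 0.76
wrist fin [ 0.428 -0.37   0.1  ] 0.8
wrist spout [ 0.475 -0.335  0.018] 0.96
wrist tilt 85.1 len 0.09
t 54.5 p [ 0.4373 -0.3712  0.0693] q [ 0.144  0.99  -0.     0.002] F [-2.2  1.1  8.1] M [ 0.36 -0.11  0.07] w 0.0088
side []
top [([0.467, -0.355, 0.02], 0.55), ([0.451, -0.34, 0.006], 0.35)]
wrist [([0.454, -0.342, 0.014], 0.84), ([0.47, -0.353, 0.018], 0.8), ([0.451, -0.339, 0.001], 0.43)]
```

>>> {"fn": "drive_tool", "kwargs": {"deltas": [{"claw": 0, "dx": 0, "dy": 0, "dz": 0.012, "twist": 0}, {"claw": 0, "dx": 0, "dy": 0, "dz": 0.02, "twist": 0}, {"claw": 0, "dx": 0, "dy": 0, "dz": 0.025, "twist": 0}, {"claw": 0, "dx": 0.01, "dy": -0.003, "dz": 0, "twist": 0}, {"claw": 0, "dx": -0.01, "dy": 0.003, "dz": 0, "twist": 0}, {"claw": 0, "dx": 0.01, "dy": -0.003, "dz": 0, "twist": 0}, {"claw": 0, "dx": 0, "dy": 0, "dz": 0.012, "twist": 0}, {"claw": 0, "dx": 0, "dy": 0, "dz": -0.012, "twist": 0}, {"claw": 0, "dx": 0, "dy": 0, "dz": 0, "twist": 0}]}}

```text
time: 55.55
ee_pos: [0.4457, -0.373, 0.1236]
tcp_rot: [0.143, 0.99, 0.0, -0.001]
wrist_force: [-0.4, 0.4, -2.0]
gripper_width: 0.0087
```

Run:
```python
from h import *
tilt()
for n in("side","top","wrist"): print(n,[(np.round(d["point"],3).tolist(),round(d["confidence"],2)) for d in vision.spot_point(n,"chip0")])
c=vision.camera("wrist");s=vision.camera("side")
im=np.hstack([cv2.resize(c["image"],(440,330)),cv2.resize(s["image"][60:180,240:360],(330,330))]); cv2.imwrite("pics/ws12.png",im)
```

```text
side fin [ 0.435 -0.37   0.16 ] 0.72
side spout [ 0.481 -0.339  0.064] 0.9
side tilt 81.7 len 0.103
top fin [ 0.439 -0.373  0.155] 0.7
top spout [ 0.48  -0.344  0.065] 0.66
top tilt 80.7 len 0.096
wrist fin [ 0.434 -0.373  0.157] 0.7
wrist spout [ 0.483 -0.34   0.07 ] 0.84
wrist tilt 85.4 len 0.094
t 56.0 p [ 0.4465 -0.3737  0.1252] q [ 0.144  0.99  -0.     0.   ] F [ 0.  -0.5 -2.2] M [-0.    0.14 -0.06] w 0.009
side []
top [([0.46, -0.343, 0.012], 0.6), ([0.465, -0.348, 0.011], 0.41), ([0.451, -0.338, 0.007], 0.38)]
wrist [([0.448, -0.336, -0.001], 0.65), ([0.452, -0.344, 0.014], 0.6), ([0.471, -0.348, 0.011], 0.51)]
```

View pics/ws12.png

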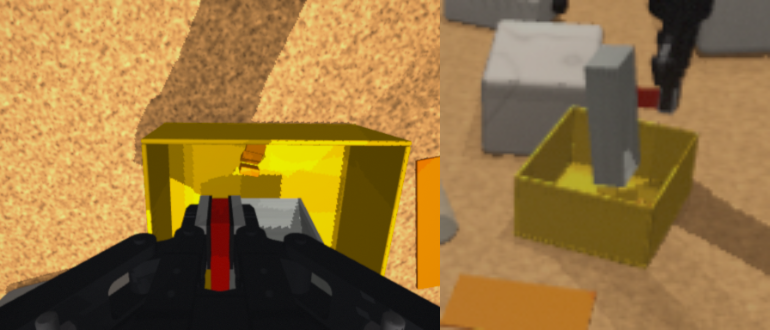

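>>> {"fn": "drive_tool", "kwargs": {"deltas": [{"claw": 0, "dx": 0.009, "dy": -0.0026, "dz": 0.004, "twist": 0}, {"claw": 0, "dx": 0.018, "dy": -0.0053, "dz": 0, "twist": 0}, {"claw": 0, "dx": 0.018, "dy": -0.0053, "dz": 0, "twist": 0}, {"claw": 0, "dx": 0.018, "dy": -0.0053, "dz": 0, "twist": 0}, {"claw": 0, "dx": 0.009, "dy": -0.0026, "dz": 0, "twist": 0}, {"claw": 0, "dx": 0.005, "dy": -0.0015, "dz": 0, "twist": 0}, {"claw": 0, "dx": 0.0048, "dy": -0.0014, "dz": 0.0034, "twist": 0}, {"claw": 0, "dx": 0.0048, "dy": -0.0014, "dz": 0.0034, "twist": 0}, {"claw": 0, "dx": 0.0048, "dy": -0.0014, "dz": 0.0034, "twist": 0}, {"claw": 0, "dx": 0.0048, "dy": -0.0014, "dz": 0.0034, "twist": 0}, {"claw": 0, "dx": 0, "dy": 0, "dz": 0, "twist": 0}]}}

```text
time: 57.35
ee_pos: [0.5424, -0.4018, 0.1428]
tcp_rot: [0.143, 0.99, 0.0, -0.001]
wrist_force: [-5.2, 2.3, 0.9]
gripper_width: 0.0086
```

Run:
```python
from h import *
tilt()
```

```text
side fin [ 0.534 -0.399  0.18 ] 0.58
side spout [ 0.548 -0.358  0.082] 0.66
side tilt 62.3 len 0.098
top fin [ 0.535 -0.398  0.176] 0.95
top spout [ 0.547 -0.365  0.08 ] 0.62
top tilt 62.9 len 0.096
wrist fin [ 0.455 -0.344  0.016] 0.66
wrist spout [ 0.547 -0.358  0.081] 0.59
wrist tilt 187.0 len 0.113
t 57.8 p [ 0.5424 -0.4018  0.1427] q [ 0.144  0.99   0.    -0.   ] F [-4.3  1.1  0.5] M [0.57 1.41 0.08] w 0.0088
```

>>> {"fn": "drive_tool", "kwargs": {"deltas": [{"claw": 0, "dx": 0.0052, "dy": -0.0015, "dz": 0.0025, "twist": 0}, {"claw": 0, "dx": 0.0052, "dy": -0.0015, "dz": 0.0022, "twist": 0}, {"claw": 0, "dx": 0.0052, "dy": -0.0015, "dz": 0.002, "twist": 0}, {"claw": 0, "dx": 0.0052, "dy": -0.0015, "dz": 0.0018, "twist": 0}, {"claw": 0, "dx": 0.0052, "dy": -0.0015, "dz": 0.0015, "twist": 0}, {"claw": 0, "dx": 0.0052, "dy": -0.0015, "dz": 0.001, "twist": 0}, {"claw": 0, "dx": 0.0052, "dy": -0.0015, "dz": 0.001, "twist": 0}, {"claw": 0, "dx": 0.0055, "dy": -0.0016, "dz": 0.0005, "twist": 0}, {"claw": 0, "dx": 0.0055, "dy": -0.0016, "dz": 0.0005, "twist": 0}, {"claw": 0, "dx": 0, "dy": 0, "dz": 0, "twist": 0}]}}

```text
time: 58.8
ee_pos: [0.5913, -0.416, 0.156]
tcp_rot: [0.143, 0.99, -0.0, 0.001]
wrist_force: [-2.6, 0.3, 0.9]
gripper_width: 0.0088
```

Run:
```python
from h import *
tilt()
```

```text
side fin [ 0.577 -0.412  0.2  ] 0.61
side spout [ 0.578 -0.413  0.201] 0.45
side tilt 204.2 len 0.002
top fin [ 0.58  -0.413  0.195] 0.87
top spout [ 0.552 -0.364  0.104] 0.58
top tilt 37.7 len 0.1
wrist spout [ 0.55  -0.359  0.109] 0.75
t 59.25 p [ 0.5905 -0.4157  0.156 ] q [ 0.143  0.99  -0.     0.001] F [ 0.2  0.4 -0.1] M [-0.08  0.31 -0.  ] w 0.0086
```

>>> {"fn": "drive_tool", "kwargs": {"deltas": [{"claw": 0, "dx": 0, "dy": 0, "dz": 0.015, "twist": 0}, {"claw": 0, "dx": 0, "dy": 0, "dz": 0.025, "twist": 0}, {"claw": 0, "dx": -0.003, "dy": 0.015, "dz": 0.005, "twist": 0}, {"claw": 0, "dx": -0.005, "dy": 0.028, "dz": 0, "twist": 0.2}, {"claw": 0, "dx": -0.005, "dy": 0.03, "dz": 0, "twist": 0.3}, {"claw": 0, "dx": -0.005, "dy": 0.03, "dz": 0, "twist": 0.3}, {"claw": 0, "dx": -0.005, "dy": 0.03, "dz": 0, "twist": 0.3}, {"claw": 0, "dx": -0.005, "dy": 0.03, "dz": 0, "twist": 0.3}, {"claw": 0, "dx": -0.005, "dy": 0.03, "dz": 0, "twist": 0.3}, {"claw": 0, "dx": -0.005, "dy": 0.03, "dz": 0, "twist": 0.2}, {"claw": 0, "dx": -0.0035, "dy": 0.022, "dz": 0, "twist": 0}, {"claw": 0, "dx": 0, "dy": 0.012, "dz": 0, "twist": 0}], "grip_force": 35}}

```text
time: 60.45
ee_pos: [0.548, -0.1551, 0.2008]
tcp_rot: [0.043, 0.999, 0.001, 0.0]
wrist_force: [0.2, -0.5, -1.4]
gripper_width: 0.0087
```

Run:
```python
from h import *
tilt(-5); print(jaw())
for n in("side","top","wrist"): print(n,[(np.round(d["point"],3).tolist(),round(d["confidence"],2)) for d in vision.spot_point(n,"lid")][:1],[(np.round(d["point"],3).tolist(),round(d["confidence"],2)) for d in vision.spot_point(n,"chip0")][:3],[np.round(d["point"],3).tolist() for d in vision.spot_point(n,"scraper")][:1])
```

```text
side fin [ 0.532 -0.154  0.244] 0.95
side spout [ 0.5   -0.109  0.152] 0.81
side tilt 40.3 len 0.098
top fin [ 0.744 -0.282  0.004] 0.23
top spout [ 0.501 -0.117  0.149] 0.73
top tilt 302.2 len 0.295
wrist fin [ 0.533 -0.162  0.24 ] 0.88
wrist spout [ 0.501 -0.114  0.156] 0.59
wrist tilt 38.7 len 0.091
t 60.9 p [ 0.5484 -0.1598  0.2005] q [ 0.045  0.999 -0.    -0.   ] F [-0.6 -0.3 -2.5] M [ 0.01  0.07 -0.02] w 0.0092
84.79738860486458
side [([0.616, 0.001, -0.003], 0.79)] [([0.62, -0.028, 0.046], 0.53)] [[0.422, 0.239, -0.003]]
top [([0.615, 0.008, 0.0], 0.64)] [([0.45, -0.337, 0.003], 0.5), ([0.457, -0.341, 0.012], 0.44), ([0.463, -0.352, 0.013], 0.36)] [[0.416, 0.24, -0.002]]
wrist [([0.615, 0.006, 0.004], 0.97)] [([0.452, -0.336, 0.0], 0.8), ([0.469, -0.35, 0.01], 0.63), ([0.454, -0.346, 0.012], 0.61)] []
```

>>> {"fn": "drive_tool", "kwargs": {"deltas": [{"claw": 0, "dx": 0, "dy": 0, "dz": -0.03, "twist": 0}, {"claw": 0, "dx": 0, "dy": 0, "dz": -0.035, "twist": 0}, {"claw": 0, "dx": 0, "dy": 0, "dz": -0.03, "twist": 0}, {"claw": 0, "dx": 0, "dy": 0, "dz": -0.015, "twist": 0}, {"claw": 0, "dx": 0, "dy": 0, "dz": -0.005, "twist": 0}, {"claw": 0, "dx": 0.0057, "dy": -0.0005, "dz": -0.003, "twist": 0}, {"claw": 0, "dx": 0.0057, "dy": -0.0005, "dz": -0.0025, "twist": 0}, {"claw": 0, "dx": 0.0057, "dy": -0.0005, "dz": -0.002, "twist": 0}, {"claw": 0, "dx": 0.006, "dy": -0.0005, "dz": -0.0027, "twist": 0}, {"claw": 0, "dx": 0.006, "dy": -0.0005, "dz": -0.0027, "twist": 0}, {"claw": 0, "dx": 0, "dy": 0, "dz": 0, "twist": 0}]}}

```text
time: 62.45
ee_pos: [0.5793, -0.1614, 0.0741]
tcp_rot: [0.044, 0.999, -0.0, 0.001]
wrist_force: [0.6, 0.3, 5.2]
gripper_width: 0.0094
```

Run:
```python
from h import *
tilt(-5)
```

```text
side fin [ 0.564 -0.163  0.123] 0.78
side spout [ 0.508 -0.109  0.042] 0.71
side tilt 25.1 len 0.101
top fin [ 0.569 -0.16   0.118] 0.85
top spout [ 0.507 -0.118  0.038] 0.9
top tilt 22.5 len 0.103
wrist fin [ 0.563 -0.164  0.115] 0.61
wrist spout [ 0.508 -0.11   0.045] 0.59
wrist tilt 21.2 len 0.092
t 62.9 p [ 0.579  -0.1614  0.0743] q [ 0.045  0.999 -0.     0.002] F [ 1.  -1.   6.4] M [0.11 0.12 0.01] w 0.0084
```

>>> {"fn": "drive_tool", "kwargs": {"deltas": [{"claw": 0, "dx": 0.0055, "dy": -0.0005, "dz": -0.004, "twist": 0}, {"claw": 0, "dx": 0.0055, "dy": -0.0005, "dz": -0.004, "twist": 0}, {"claw": 0, "dx": 0.0055, "dy": -0.0005, "dz": -0.004, "twist": 0}, {"claw": 0, "dx": 0.0044, "dy": -0.0004, "dz": -0.0042, "twist": 0}, {"claw": 0, "dx": 0.0044, "dy": -0.0004, "dz": -0.0042, "twist": 0}, {"claw": 0, "dx": 0.0044, "dy": -0.0004, "dz": -0.0042, "twist": 0}, {"claw": 0, "dx": 0, "dy": 0, "dz": 0, "twist": 0}]}}

```text
time: 63.6
ee_pos: [0.6105, -0.1644, 0.05]
tcp_rot: [0.044, 0.999, -0.0, 0.003]
wrist_force: [3.6, -1.2, 7.9]
gripper_width: 0.0088
```

Run:
```python
from h import *
tilt(-5)
```

```text
side fin [ 0.598 -0.166  0.103] 0.84
side spout [ 0.515 -0.114  0.049] 0.67
side tilt 3.6 len 0.103
top fin [ 0.599 -0.165  0.1  ] 0.75
top spout [ 0.52  -0.118  0.047] 0.83
top tilt 4.1 len 0.098
wrist fin [ 0.596 -0.164  0.1  ] 0.66
wrist spout [ 0.522 -0.112  0.048] 0.71
wrist tilt 5.2 len 0.095
t 64.05 p [ 0.6101 -0.1643  0.0502] q [ 0.045  0.999 -0.     0.003] F [3.9 0.1 5.4] M [-0.05 -0.45 -0.05] w 0.009
```

>>> {"fn": "drive_tool", "kwargs": {"deltas": [{"claw": 0, "dx": 0.003, "dy": 0, "dz": -0.003, "twist": 0}, {"claw": 0, "dx": 0.002, "dy": 0, "dz": -0.003, "twist": 0}, {"claw": 0, "dx": 0, "dy": 0, "dz": 0, "twist": 0}]}}

```text
time: 64.35
ee_pos: [0.6153, -0.1645, 0.0442]
tcp_rot: [0.045, 0.999, -0.001, 0.003]
wrist_force: [4.2, -0.8, 6.7]
gripper_width: 0.009
```

Run:
```python
from h import *
tilt(-5)
```

```text
side fin [ 0.605 -0.165  0.098] 0.89
side spout [ 0.521 -0.112  0.046] 0.67
side tilt 2.5 len 0.102
top fin [ 0.606 -0.163  0.094] 0.79
top spout [ 0.518 -0.116  0.045] 0.84
top tilt 359.7 len 0.103
wrist fin [ 0.602 -0.163  0.096] 0.98
wrist spout [ 0.523 -0.116  0.05 ] 0.89
wrist tilt 0.8 len 0.095
t 64.8 p [ 0.6152 -0.1645  0.0443] q [ 0.045  0.999 -0.     0.003] F [ 3.9 -0.8  5.6] M [-0.12 -0.44 -0.05] w 0.0089
```

>>> {"fn": "drive_tool", "kwargs": {"deltas": [{"claw": 0, "dx": 0, "dy": 0, "dz": 0.002, "twist": 0}, {"claw": 0, "dx": 0.003, "dy": -0.0003, "dz": 0, "twist": 0}, {"claw": 0, "dx": 0.003, "dy": -0.0002, "dz": 0, "twist": 0}, {"claw": 0, "dx": 0.003, "dy": -0.0003, "dz": 0, "twist": 0}, {"claw": 0, "dx": 0, "dy": 0, "dz": -0.002, "twist": 0}, {"claw": 0, "dx": 0, "dy": 0, "dz": 0, "twist": 0}, {"claw": 0.05, "dx": 0, "dy": 0, "dz": 0, "twist": 0}, {"claw": 0.05, "dx": 0, "dy": 0, "dz": 0, "twist": 0}, {"claw": 0.05, "dx": 0, "dy": 0, "dz": 0, "twist": 0}, {"claw": 0.05, "dx": 0, "dy": 0, "dz": 0, "twist": 0}, {"claw": 0.05, "dx": 0, "dy": 0, "dz": 0.02, "twist": 0}, {"claw": 0.06, "dx": 0, "dy": 0, "dz": 0.04, "twist": 0}]}}

```text
time: 66.0
ee_pos: [0.6189, -0.1639, 0.0996]
tcp_rot: [0.044, 0.999, 0.0, -0.003]
wrist_force: [0.5, -0.3, -0.3]
gripper_width: 0.0595
```

>>> {"fn": "drive_tool", "kwargs": {"deltas": [{"claw": 0.06, "dx": 0, "dy": 0.03, "dz": 0.03, "twist": -1.2}, {"claw": 0.06, "dx": 0, "dy": 0.03, "dz": 0, "twist": -1.3}, {"claw": 0.06, "dx": 0, "dy": 0.03, "dz": 0, "twist": -1.3}, {"claw": 0.06, "dx": 0, "dy": 0.02, "dz": 0, "twist": -1.3}, {"claw": 0.06, "dx": 0, "dy": 0.02, "dz": 0, "twist": -1.3}, {"claw": 0.06, "dx": 0, "dy": 0.01, "dz": 0, "twist": -1.3}, {"claw": 0.06, "dx": 0, "dy": 0, "dz": 0, "twist": -1.3}, {"claw": 0.06, "dx": 0, "dy": 0, "dz": 0, "twist": -1.3}, {"claw": 0.06, "dx": 0, "dy": 0, "dz": 0, "twist": -1.3}, {"claw": 0.06, "dx": 0, "dy": 0, "dz": 0, "twist": -1.3}, {"claw": 0.06, "dx": 0, "dy": 0, "dz": 0, "twist": -1.3}, {"claw": 0.06, "dx": 0, "dy": 0, "dz": 0, "twist": -0.8}]}}

```text
time: 67.2
ee_pos: [0.6213, -0.0244, 0.1321]
tcp_rot: [0.74, 0.673, -0.0, -0.0]
wrist_force: [-0.1, 0.4, -0.4]
gripper_width: 0.0598
```

Run:
```python
from h import *
st();print(jaw())
c=vision.camera("wrist");t=vision.camera("top");s=vision.camera("side")
B=(100,120,60),(125,255,255)
print("lid",colrect(c,*B,.004),colrect(t,*B,.004,(230,170,300,290)))
for n in("wrist","side","top"):
  for th in("fin","scoop","spout","lid","tab","scraper","mat"): print(n,th,[(np.round(d["point"],3).tolist(),round(d["confidence"],2)) for d in vision.spot_point(n,th)][:1])
print(rect("top",t,"scoop",.045),rect("wrist",c,"scoop",.045),rect("top",t,"mat",.003))
```

```text
t 67.2 p [ 0.6213 -0.0244  0.1321] q [ 0.74   0.673 -0.    -0.   ] F [-0.1  0.4 -0.4] M [-0.02 -0.    0.01] w 0.0598
-5.392624600211107Traceback (most recent call last):
  File "<stdin>", line 5, in <module>
  File "h.py", line 33, in colrect
    q=max(cv2.findContours(h,0,1)[0],key=cv2.contourArea).reshape(-1,2)
      ~~~^^^^^^^^^^^^^^^^^^^^^^^^^^^^^^^^^^^^^^^^^^^^^^^^
ValueError: max() iterable argument is empty
```

Run:
```python
from h import *
c=vision.camera("wrist");t=vision.camera("top");s=vision.camera("side")
B=(100,120,60),(125,255,255)
print("lid",colrect(c,*B,.004))
for n in("wrist","side","top"):
  for th in("fin","scoop","spout","lid","tab","scraper","mat"): print(n,th,[(np.round(d["point"],3).tolist(),round(d["confidence"],2)) for d in vision.spot_point(n,th)][:1])
print(rect("top",t,"scoop",.045),rect("wrist",c,"scoop",.045),rect("top",t,"mat",.003))
```

```text
lid [809.2, -80.3, 159.9, 115.9, -79.9]
wrist fin []
wrist scoop []
wrist spout []
wrist lid [([0.616, 0.004, 0.005], 0.79)]
wrist tab [([0.621, -0.028, 0.051], 0.82)]
wrist scraper []
wrist mat []
side fin [([0.613, -0.164, 0.094], 0.8)]
side scoop [([0.61, -0.122, 0.002], 0.97)]
side spout [([0.529, -0.113, 0.045], 0.74)]
side lid [([0.619, 0.001, -0.004], 0.72)]
side tab [([0.624, -0.03, 0.048], 0.6)]
side scraper [([0.423, 0.239, -0.002], 0.67)]
side mat [([0.609, -0.131, 0.004], 0.53)]
top fin [([0.618, -0.166, 0.092], 0.93)]
top scoop [([0.606, -0.13, 0.003], 0.77)]
top spout [([0.609, -0.127, 0.007], 0.68)]
top lid []
top tab []
top scraper [([0.418, 0.234, -0.002], 0.55)]
top mat [([0.605, -0.13, -0.002], 0.85)]
[607.1, -131.9, 163.9, 85.0, -7.7, 0.8] [613.5, -123.9, 140.7, 99.5, -5.9, 0.9] [567.1, -125.9, 101.9, 92.0, 84.5, 0.9]
```

>>> {"fn": "drive_tool", "kwargs": {"deltas": [{"claw": 0.06, "dx": 0.0026, "dy": -0.003, "dz": -0.02, "twist": 0}, {"claw": 0.06, "dx": 0, "dy": 0, "dz": -0.035, "twist": 0}, {"claw": 0.06, "dx": 0, "dy": 0, "dz": -0.035, "twist": 0}, {"claw": 0.06, "dx": 0, "dy": 0, "dz": -0.02, "twist": 0}, {"claw": 0.06, "dx": 0, "dy": 0, "dz": -0.011, "twist": 0}, {"claw": 0.06, "dx": 0, "dy": 0, "dz": 0, "twist": 0}, {"claw": 0, "dx": 0, "dy": 0, "dz": 0, "twist": 0}, {"claw": 0, "dx": 0, "dy": 0, "dz": 0, "twist": 0}, {"claw": 0, "dx": 0, "dy": 0, "dz": 0, "twist": 0}, {"claw": 0, "dx": 0, "dy": 0, "dz": 0, "twist": 0}, {"claw": 0, "dx": 0, "dy": 0, "dz": 0, "twist": 0}], "grip_force": 60}}

```text
time: 69.8
ee_pos: [0.6251, -0.0277, 0.0127]
tcp_rot: [0.738, 0.675, 0.001, 0.001]
wrist_force: [0.3, -0.2, 7.8]
gripper_width: 0.0423
```

>>> {"fn": "drive_tool", "kwargs": {"deltas": [{"claw": 0, "dx": 0, "dy": 0, "dz": 0.012, "twist": 0}, {"claw": 0, "dx": 0, "dy": 0, "dz": 0.025, "twist": 0}, {"claw": 0, "dx": 0, "dy": 0, "dz": 0.015, "twist": 0}, {"claw": 0, "dx": -0.0007, "dy": -0.01, "dz": 0, "twist": 0}, {"claw": 0, "dx": -0.0014, "dy": -0.02, "dz": 0, "twist": 0}, {"claw": 0, "dx": -0.0014, "dy": -0.02, "dz": 0, "twist": 0}, {"claw": 0, "dx": -0.0014, "dy": -0.02, "dz": 0, "twist": 0}, {"claw": 0, "dx": -0.0014, "dy": -0.02, "dz": 0, "twist": 0}, {"claw": 0, "dx": -0.001, "dy": -0.015, "dz": 0, "twist": 0}, {"claw": 0, "dx": -0.0007, "dy": -0.01, "dz": 0, "twist": 0}, {"claw": 0, "dx": -0.0004, "dy": -0.006, "dz": 0, "twist": 0}, {"claw": 0, "dx": 0, "dy": 0, "dz": 0, "twist": 0}]}}

```text
time: 71.0
ee_pos: [0.6154, -0.1493, 0.0631]
tcp_rot: [0.738, 0.675, -0.0, 0.0]
wrist_force: [1.2, 0.1, -0.8]
gripper_width: 0.0417
```

Run:
```python
from h import *
st();print(jaw())
c=vision.camera("wrist");t=vision.camera("top");s=vision.camera("side")
print("lid",colrect(c,(100,120,60),(125,255,255),.053,(60,60,400,300)))
for n in("wrist","side","top"):
  for th in("fin","scoop","spout","lid","tab"): print(n,th,[(np.round(d["point"],3).tolist(),round(d["confidence"],2)) for d in vision.spot_point(n,th)][:1])
```

```text
t 71.0 p [ 0.6154 -0.1493  0.0631] q [ 0.738  0.675 -0.     0.   ] F [ 1.2  0.1 -0.8] M [0.04 0.02 0.02] w 0.0417
-5.153879224036345
lid [608.1, -118.4, 160.6, 66.5, -4.5]
wrist fin [([0.613, -0.164, 0.091], 0.83)]
wrist scoop []
wrist spout []
wrist lid [([0.605, -0.115, 0.052], 0.91)]
wrist tab [([0.614, -0.146, 0.099], 0.68)]
side fin []
side scoop [([0.61, -0.122, 0.003], 0.56)]
side spout [([0.528, -0.114, 0.044], 0.94)]
side lid [([0.609, -0.117, 0.049], 0.8)]
side tab [([0.614, -0.147, 0.101], 0.83)]
top fin []
top scoop []
top spout []
top lid [([0.606, -0.115, 0.054], 0.51)]
top tab []
```

>>> {"fn": "drive_tool", "kwargs": {"deltas": [{"claw": 0, "dx": 0, "dy": -0.003, "dz": 0, "twist": 0}, {"claw": 0, "dx": 0, "dy": -0.0015, "dz": -0.002, "twist": 0}, {"claw": 0, "dx": 0, "dy": 0, "dz": -0.002, "twist": 0}, {"claw": 0, "dx": 0, "dy": 0, "dz": -0.001, "twist": 0}, {"claw": 0, "dx": 0, "dy": 0, "dz": 0, "twist": 0}]}}

```text
time: 72.4
ee_pos: [0.6154, -0.1532, 0.0581]
tcp_rot: [0.738, 0.675, -0.0, -0.0]
wrist_force: [-0.4, -0.6, -0.6]
gripper_width: 0.0418
```

>>> {"fn": "drive_tool", "kwargs": {"deltas": [{"claw": 0, "dx": 0, "dy": -0.001, "dz": 0, "twist": 0}, {"claw": 0, "dx": 0, "dy": -0.001, "dz": 0, "twist": 0}, {"claw": 0, "dx": 0, "dy": -0.0008, "dz": 0, "twist": 0}, {"claw": 0, "dx": 0, "dy": 0, "dz": 0, "twist": 0}, {"claw": 0, "dx": 0, "dy": 0, "dz": 0, "twist": 0}]}}

```text
time: 72.9
ee_pos: [0.6156, -0.1559, 0.0582]
tcp_rot: [0.738, 0.675, 0.0, 0.0]
wrist_force: [0.1, -0.2, -0.6]
gripper_width: 0.0415
```

>>> {"fn": "drive_tool", "kwargs": {"deltas": [{"claw": 0, "dx": 0, "dy": -0.0007, "dz": -0.0005, "twist": 0}, {"claw": 0, "dx": 0, "dy": 0, "dz": -0.0008, "twist": 0}, {"claw": 0, "dx": 0, "dy": 0, "dz": 0, "twist": 0}]}}

```text
time: 73.2
ee_pos: [0.6156, -0.1566, 0.0577]
tcp_rot: [0.738, 0.675, 0.0, -0.0]
wrist_force: [-2.1, 1.5, 6.9]
gripper_width: 0.0415
```

Run:
```python
from h import *
st();print(jaw())
c=vision.camera("wrist");s=vision.camera("side")
print("lid",colrect(c,(100,120,60),(125,255,255),.049,(60,60,400,300)))
for n in("wrist","side"):
  for th in("fin","scoop","spout","lid","tab"): print(n,th,[(np.round(d["point"],3).tolist(),round(d["confidence"],2)) for d in vision.spot_point(n,th)][:1])
```

```text
t 73.2 p [ 0.6156 -0.1566  0.0577] q [ 0.738  0.675  0.    -0.   ] F [-2.1  1.5  6.9] M [ 0.29  0.64 -0.04] w 0.0415
-5.104543199951621
lid [608.3, -124.7, 160.3, 65.4, -4.7]
wrist fin [([0.614, -0.166, 0.092], 0.61)]
wrist scoop []
wrist spout []
wrist lid [([0.606, -0.121, 0.048], 0.91)]
wrist tab [([0.614, -0.151, 0.094], 0.87)]
side fin []
side scoop [([0.607, -0.121, 0.007], 0.77)]
side spout [([0.528, -0.113, 0.045], 0.95)]
side lid [([0.611, -0.125, 0.044], 0.78)]
side tab [([0.614, -0.158, 0.09], 0.75)]
```

>>> {"fn": "drive_tool", "kwargs": {"deltas": [{"claw": 0, "dx": 0, "dy": 0, "dz": 0.0007, "twist": 0}, {"claw": 0, "dx": 0, "dy": -0.001, "dz": 0, "twist": 0}, {"claw": 0, "dx": 0, "dy": -0.0008, "dz": 0, "twist": 0}, {"claw": 0, "dx": 0, "dy": 0, "dz": 0, "twist": 0}]}}

```text
time: 74.2
ee_pos: [0.6159, -0.1583, 0.0578]
tcp_rot: [0.738, 0.675, 0.0, 0.0]
wrist_force: [-0.3, 2.0, 4.2]
gripper_width: 0.0414
```

>>> {"fn": "drive_tool", "kwargs": {"deltas": [{"claw": 0.062, "dx": 0, "dy": 0, "dz": 0, "twist": 0}, {"claw": 0.062, "dx": 0, "dy": 0, "dz": 0, "twist": 0}, {"claw": 0.062, "dx": 0, "dy": 0, "dz": 0, "twist": 0}, {"claw": 0.062, "dx": 0, "dy": 0, "dz": 0.02, "twist": 0}, {"claw": 0.062, "dx": 0, "dy": 0, "dz": 0.04, "twist": 0}, {"claw": 0.062, "dx": 0, "dy": 0, "dz": 0.04, "twist": 0}, {"claw": 0.062, "dx": -0.02, "dy": 0.01, "dz": 0.03, "twist": 0}, {"claw": 0.062, "dx": -0.04, "dy": 0.01, "dz": 0.02, "twist": 0}, {"claw": 0.062, "dx": -0.04, "dy": 0.01, "dz": 0.01, "twist": 0}, {"claw": 0.062, "dx": -0.04, "dy": 0.01, "dz": 0, "twist": 0}, {"claw": 0.062, "dx": -0.04, "dy": 0.01, "dz": 0, "twist": 0}, {"claw": 0.062, "dx": 0, "dy": 0, "dz": 0, "twist": 0}]}}

```text
time: 75.4
ee_pos: [0.4306, -0.1076, 0.2172]
tcp_rot: [0.738, 0.675, 0.0, -0.002]
wrist_force: [-0.5, 0.3, 0.0]
gripper_width: 0.0619
```

Run:
```python
from h import *
st()
t=vision.camera("top");s=vision.camera("side")
for n in("side","top"):
  for th in("fin","scoop","spout","lid","tab","scraper","rest","mat","flask1","jar","chip0"): print(n,th,[(np.round(d["point"],3).tolist(),round(d["confidence"],2)) for d in vision.spot_point(n,th)][:3])
a=cv2.resize(s["image"][130:210,220:320],(500,400),interpolation=2); b=cv2.resize(t["image"][150:270,240:420],(300,200)); b=np.vstack([b,np.zeros((200,300,3),np.uint8)])
k=s["image"][230:300,290:360]; b[200:,50:250]=cv2.resize(k,(200,200)); cv2.imwrite("pics/fin.png",np.hstack([a,b]))
```

```text
t 75.4 p [ 0.4306 -0.1076  0.2172] q [ 0.738  0.675  0.    -0.002] F [-0.5  0.3  0. ] M [-0.06 -0.02 -0.01] w 0.0619
side fin []
side scoop [([0.61, -0.122, 0.003], 0.69)]
side spout [([0.608, -0.129, 0.002], 0.67), ([0.527, -0.112, 0.048], 0.58)]
side lid [([0.612, -0.126, 0.042], 0.92)]
side tab [([0.614, -0.157, 0.092], 0.61), ([0.789, 0.091, -0.002], 0.47)]
side scraper [([0.426, 0.242, -0.003], 0.76)]
side rest [([0.42, 0.24, -0.002], 0.56)]
side mat [([0.609, -0.13, 0.001], 0.63)]
side flask1 [([0.787, 0.091, 0.002], 0.81), ([0.743, -0.28, 0.0], 0.61), ([0.528, -0.115, 0.047], 0.34)]
side jar [([0.409, 0.379, -0.001], 0.72), ([0.419, 0.239, -0.002], 0.49), ([0.42, 0.238, -0.001], 0.46)]
side chip0 []
top fin [([0.415, 0.238, -0.002], 0.69), ([0.619, -0.164, 0.089], 0.45), ([0.619, -0.154, 0.094], 0.19)]
top scoop [([0.609, -0.124, 0.004], 0.6)]
top spout [([0.528, -0.115, 0.042], 0.55)]
top lid [([0.607, -0.129, 0.048], 0.59)]
top tab [([0.621, -0.154, 0.094], 0.68), ([0.604, -0.13, -0.003], 0.42), ([0.528, -0.117, 0.045], 0.3)]
top scraper [([0.416, 0.236, -0.0], 0.85), ([0.448, -0.339, 0.004], 0.61), ([0.573, 0.267, 0.001], 0.19)]
top rest [([0.424, 0.244, 0.001], 0.69), ([0.412, 0.38, 0.001], 0.52)]
top mat [([0.604, -0.132, -0.0], 0.66)]
top flask1 [([0.745, -0.281, 0.001], 0.83), ([0.788, 0.088, -0.002], 0.66)]
top jar [([0.409, 0.383, -0.0], 0.65)]
top chip0 [([0.466, -0.35, 0.014], 0.54), ([0.458, -0.342, 0.01], 0.5), ([0.449, -0.339, 0.007], 0.39)]
```

View pics/fin.png

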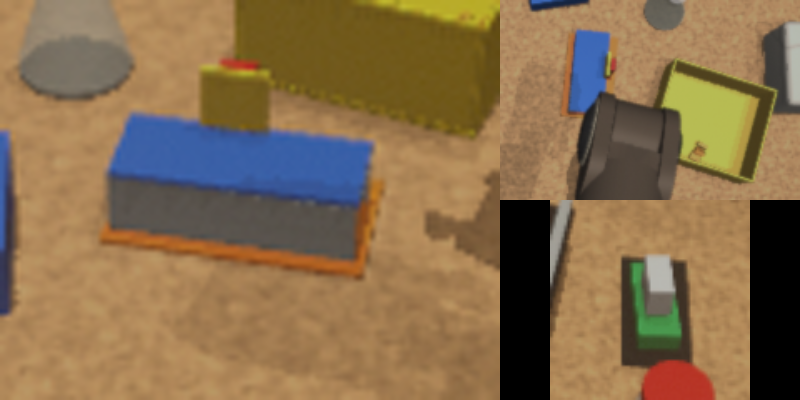

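```bash
python3 -c "
from station import job_done
print(job_done())"
```

```text
the job is handed in; nothing more can be done
None
```

The job is done and handed in at about 75 s of the 200 s; no verdict was reported.

**What was done:**
- The three glass pieces present were wiped into the scoop in one pass, and the scraper was stood back on its rest.
- The lid was laid on the scoop. Tab and fin were pinched together and the scoop carried to the mat, where it was let go.
- The lid was slid off sideways along the rim and put aside on the bench.
- The tool only turns about the vertical, so I tipped the scoop by rolling it against the bin's wall and floor while holding the fin. It reached about 84°.
- The emptied scoop was rolled level again on the mat and the lid laid back on against the fin.

**Last checks:**
- The networks and the last picture show all three pieces on the bin floor.
- The scoop stands upright on the mat, with lid and scoop origins agreeing to within about 5 mm (that is the measuring noise) and the tab against the fin.
- The scraper is upright on its rest, and the flasks and the jar are where they started. The gripper is open and clear.

**What went wrong or disagreed:**
- The fingertips sat about 3 cm higher than the interface text says, so the first scraper grasp closed above the grip. I worked from the measured offset after that.
- The first tipping try found no wall under the scoop and was redone from another position.
- The fin slipped several millimetres in the grip while tipping, with no visible consequence.

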